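Make up two spares kits for the training consoles

ROBOT

A 6-joint arm with a two-finger parallel gripper is mounted at the origin on the work surface. World frame = base frame: x ahead of the robot, y to its left, z up, the work surface at z = 0. Lengths are in m, angles in rad, forces in N, time in s.
With the tool pointing down it reaches from about 0.4 to 0.825 m from the base axis. Payload 7 kg.
Tool frame: the origin (TCP) lies at the very end of the fingers, on their centre line; the grasp point (between the pads) lies 19 mm behind it; z points along the fingers, y is the direction in which the jaws open and shut (so a half turn about z gives the same grasp; the last joint's range is limited). The gripper opens to 88 mm and grips with 3 to 60 N. Pads are 19 mm wide; open, the fingers measure 130 mm over their backs; the gripper's body (78 mm by 193 mm) begins 47 mm behind the grasp point.
Start: joints at [1.531, 0.359, 0.012, 0, -1.224, -0.288], TCP at [0.217, 0.639, 0.227] pointing down, gripper open.
Joint ranges: [-3.07, 3.07], [-1.43, 2.12], [-1.02, 1.25], [-3.03, 1.67], [-3.05, -0], [-3.03, 3.03]. Speed limits (rad/s): [2.39, 2.39, 3.01, 3.14, 3.14, 3.14].

INTERFACE

Orientations are given as [roll, pitch, yaw] about the fixed x, y, z axes, in that order (R = Rz(yaw) Ry(pitch) Rx(roll)).
In Python, from station import arm, eyes, job, outline_of gives the robot as it stands.
- The arm moves only by the tool apply_moves, never from a script. Its argument "moves" is a list of rows, each a list of 5 numbers: the opening, from -1 (shut) to 1 (fully open), then the shift along the tool's x, y, z in m, then the turn about the tool's z in rad. A call has 1 to 12 rows; each row shifts and turns the commanded pose from where the row before left it, along the tool's axes as they then stand; what a row does not reach is not made up. A row lasts 1/12 s, in which the tool goes at most 41.7 mm and 7.16 degrees, less where a joint would pass 70% of its speed; a pose out of reach is approached as far as the arm can. A call with a gripper value outside its range is refused whole. The fingers move at their own pace and stop on an object; "newtons" is the grip in N (left out, the last holds). Time passes only in rows, so rows that do not move let the fingers close. It gives the time, the measured TCP pose, the force and the opening at its end, in the units of the state.
- arm.get_state(): the state, without advancing time (a new reading comes with each control period).
- eyes.grab_frame(name): name is "scene" or "top" or "wrist"; returns a dict with "color" (384x512x3 uint8, red, green, blue), "z_map" (384x512 float32, m along the optical axis (not along the pixel's ray), 0 where there is no reading), "camera_matrix" (3x3 intrinsics, pixels), "extrinsics" (4x4, takes a point from camera to world coordinates). Camera axes: x right, y up, looking along -z (the intrinsics and any distortion apply to the point x, -y, -z); pixel columns grow to the right and rows downward; lengths in m; the calibration is good to about 2 mm. A picture is of the moment at which its call begins.
- job.job_done(): hands the job in, once; it reports no verdict.
Trained networks look in a picture, given as the dict that the camera call returned (one of the last four; its "shot" number tells which), for a name from the list of things; names that differ only in an ending like _2 or _b are one class to them, and where a whole thing is asked for, a point or a joint stands for the part that bears it (a point fixed in the world has none). Each returns a list of dicts, best first, with "score" (0 to 1); they miss things now and then, are a little off and sometimes report something else, mostly with a low value. They report only what shows in the picture. A call takes as long as a camera call.
- outline_of(label, picture): "region" (384x512 bool, what is visible of it) and "extent" ([left, top, right, bottom] in pixels, round what is visible of it).
The state is a dict: "t": time; "q": joint angles; "qd": joint speeds; "joint_efforts": joint torques, N m; "eef_pos": TCP position; "ee_rot": TCP orientation; "force": force on the tool from outside, world axes, zero at the start; "moment": the same for the moment, N m; "width": finger opening in m.
Only numpy, scipy, OpenCV 4.12 (cv2) and the standard library are available. Lean on these libraries where they do the work, as an engineer would, in place of code of your own. Each camera call takes 0.05 s, during which the arm holds its last target.

TASK

Make up the two spares kits from the parts on the mat. Open the lidded case, stand the large dial gauge in its wide compartment and the selector knob in its narrow one, then shut the lid fully; in the open tray stand the small dial gauge in the wide compartment and the mushroom push button in the narrow one. Everything stands upright as it did on the mat, and the joystick and the lamp unit stay where they are.

Things in the scene. Friction and masses are not known exactly. Their poses are not given: they have to be found in the camera images.
- gauge_large: Large round dial gauge, dark steel with a bright steel rim and a white dial facing up, 42 mm tall; the rim is the top 16 mm, 62 mm across; the body below is 56 mm across. Stands upright on the white mat (2 mm thick); origin at the centre of its underside, z up. About 0.22 kg.
- gauge_small: Small round dial gauge of the same make, 36 mm tall; the rim is the top 16 mm, 42 mm across; the body below is 36 mm across. Stands upright on the white mat (2 mm thick); origin at the centre of its underside, z up. About 0.11 kg.
- push_button: Mushroom push button: grey square contact block 34 x 34 mm and 26 mm tall, a thin neck, and a round black head 40 mm across from 34 to 51 mm height (straight-sided from 37 to 47 mm). Stands upright on the white mat (2 mm thick); origin at the centre of its underside, z up. Own x and y are square to the block's sides. About 0.07 kg.
- selector_knob: Selector knob: round black base 44 mm across and 22 mm tall, and on it an upright aluminium bar grip 42 mm long (along own x), 14 mm thick (along own y), from 22 to 46 mm height, with a black mark on top near its +x end. Stands upright on the white mat (2 mm thick); origin at the centre of its underside, z up. About 0.06 kg.
- joystick: Joystick unit, not wanted in either kit: dark square base 56 x 56 mm with a rubber boot and an upright black grip, 98 mm tall, 28 mm across at the thickest. Stands upright on the white mat (2 mm thick); origin at the centre of its underside, z up. It must not be shifted by more than 30 mm.
- lamp_unit: Indicator lamp unit, not wanted in either kit: grey round body 34 mm across, 28 mm tall, with a steel collar and a white cap, 46 mm tall in all. Stands upright on the white mat (2 mm thick); origin at the centre of its underside, z up. It must not be shifted by more than 30 mm.
- case: Grey plastic case, fixed, outside 150 (own x) x 185 (own y) x 65 mm tall, walls and floor 5 mm. Origin at the centre of its underside, z up. A divider (top 45 mm above the table) leaves two compartments 140 mm long in x: the wide one 95 mm, centred at y = +40 mm; the narrow one 75 mm, centred at y = -50 mm. The lid is hinged on the +x rim; the -x side faces the robot.
- lid (a joint): Angle of the case's grey lid, rad: 0 shut, starts at 0 to 0.2, grows as it opens, at most 1.9. Stiff hinge: it stays where left; about 3 N at the tab moves it. Axis along the case's own y at own x = +75, z = 65.5 mm. Lid 150 mm from hinge to free edge, 185 wide, 8 thick; open, with its tab, it reaches up to 255 mm above the table.
- lid_tab (a point): Centre of the black tab in the middle of the lid's free edge, in the lid's plane: 30 mm wide (along the hinge), sticking out 36 mm, 10 mm thick; 170 mm from the hinge axis, 5 mm above the lid's underside. Shut, it overhangs the case's -x side above bare table. Axes: y along the hinge, x towards the hinge, z out of the lid's top; shut, parallel to the case's.
- tray: Open plywood tray, fixed, outside 110 (own x) x 190 (own y) x 25 mm tall, walls and floor 4 mm. Origin at the centre of its underside, z up. A divider as high as the walls leaves two compartments 102 mm long in x: the wide one 101 mm, centred at y = +40.5 mm; the narrow one 77 mm, centred at y = -52.5 mm.

How it is judged:
By the outcome, as a careful person would: the job done as asked, in the order asked, and still so for the second after the job is handed in, with the robot touching nothing.
It also fails if it takes over 136 s, if anything falls off the work surface, if the arm or the gripper's body presses on something with over 40 N, if the wrist force passes 120 N, or if a joint passes its speed limit or range.

## Working session

There is one attempt and no reset: what is moved stays moved. The work goes in short steps, Python scripts to look and compute and a tool call to move; the robot and the scene stay as the last step left them, time stands still between calls to the robot, and variables do not carry over. Pictures are saved under pics/ and viewed, and the job is handed in when it is done.

Besides the shell and the picture viewer there is one more tool, called after "Call:" as name(argument=value, ...) on one line, values as JSON. apply_moves: Moves the arm, as the interface text tells. Its arguments: {"type":"object","properties":{"moves":{"type":"array","items":{"type":"array","items":{"type":"number"}}},"newtons":{"type":"number"}},"required":["moves"]}

```bash
ls; mkdir -p pics
python3 - <<'E'
from station import arm, eyes, job, outline_of
import cv2
print(arm.get_state())
for n in ["scene","top"]:
    f=eyes.grab_frame(n); cv2.imwrite(f"pics/{n}0.png",f["color"][:,:,::-1]); print(n,f["camera_matrix"],f["extrinsics"],f.keys())
E
```

```text
pics
{'t': 0.0, 'q': array([ 1.53107964e+00,  3.59397240e-01,  1.10883925e-02, -3.15070512e-04,
       -1.22409090e+00, -2.88084640e-01]), 'qd': array([-0.00020737,  0.00079338,  0.00049684, -0.00049158,  0.00042197,
       -0.00043984]), 'joint_efforts': array([-9.24944325e-04, -5.82721531e+01,  2.93044871e+01,  6.99722081e+00,
        6.80449579e-03, -1.75606833e-04]), 'eef_pos': array([0.21721576, 0.63860217, 0.22563516]), 'ee_rot': array([ 3.13997115e+00, -1.71616559e-04, -3.27908486e-01]), 'force': array([-0.1663398 ,  0.19463029, -1.18252272]), 'moment': array([0.04307754, 0.03064685, 0.03763528]), 'width': 0.08753114839920026}
scene [[373.76029248   0.         248.95291842]
 [  0.         373.76029248 189.94070478]
 [  0.           0.           1.        ]] [[-0.79605214 -0.34992744  0.49381352  0.95785843]
 [ 0.60498811 -0.43710207  0.66553073  0.53977439]
 [-0.01704055  0.82854847  0.55965798  0.54505147]
 [ 0.          0.          0.          1.        ]] dict_keys(['color', 'z_map', 'camera_matrix', 'extrinsics', 'shot'])
top [[435.40124169   0.         259.06748205]
 [  0.         435.40124169 193.81050711]
 [  0.           0.           1.        ]] [[ 0.02327728  0.99002747 -0.13893803  0.41454553]
 [-0.99963287  0.02497685  0.01050134  0.01595506]
 [ 0.01386685  0.13864258  0.9902454   1.03834685]
 [ 0.          0.          0.          1.        ]] dict_keys(['color', 'z_map', 'camera_matrix', 'extrinsics', 'shot'])
```

View pics/scene0.png

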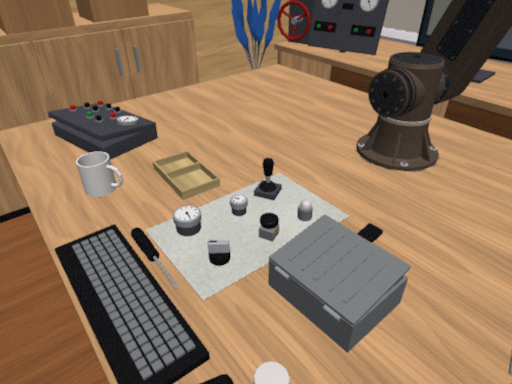

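View pics/top0.png

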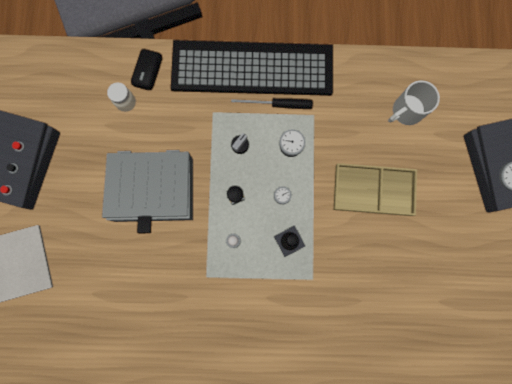

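```bash
cat > h.py <<'E'
from station import arm, eyes, job, outline_of
import cv2, numpy as np
np.set_printoptions(precision=4,suppress=True)
def cloud(f):
    z=f["z_map"];K=f["camera_matrix"];E=f["extrinsics"]
    v,u=np.mgrid[0:z.shape[0],0:z.shape[1]]
    x=(u-K[0,2])/K[0,0]*z; y=(v-K[1,2])/K[1,1]*z
    P=np.stack([x,-y,-z],-1)@E[:3,:3].T+E[:3,3]
    P[z==0]=np.nan
    return P
def proj(f,p):
    E=f["extrinsics"];K=f["camera_matrix"]
    c=(np.asarray(p)-E[:3,3])@E[:3,:3]
    return K[0,0]*c[...,0]/-c[...,2]+K[0,2], K[1,1]*-c[...,1]/-c[...,2]+K[1,2]
def save(f,name,k=1):
    im=f["color"][:,:,::-1]
    if k!=1: im=cv2.resize(im,None,fx=k,fy=k)
    cv2.imwrite(f"pics/{name}.png",im)
def st():
    s=arm.get_state(); print({k:np.round(s[k],4) for k in ["t","q","eef_pos","ee_rot","force","width"]}); return s
E
python3 - <<'E'
from h import *
H=dict(gauge_large=.042,gauge_small=.036,push_button=.051,selector_knob=.046,joystick=.098,lamp_unit=.046,case=.073,tray=.025,lid_tab=.07)
for cam in ["top","scene"]:
    f=eyes.grab_frame(cam); P=cloud(f)
    for n,h in H.items():
        r=outline_of(n,f)
        for d in r[:2]:
            m=d["region"]&~np.isnan(P[...,0]); Q=P[m]
            top=np.nanpercentile(Q[:,2],95)
            T=Q[Q[:,2]>top-0.008]
            (cx,cy),(w,hh),a=cv2.minAreaRect(T[:,:2].astype(np.float32))
            print(cam,n,round(d["score"],2),d["extent"],"n",len(T),"ztop",round(top,4),"exp",h+.002,"mid",(T[:,:2].max(0)+T[:,:2].min(0))/2,"rect",round(cx,4),round(cy,4),round(w,4),round(hh,4),round(a,1), "median xy",np.median(T[:,:2],0))
E
```

```text
top gauge_large 0.94 [280.0, 128.1, 304.6, 153.9] n 492 ztop 0.0484 exp 0.044000000000000004 mid [ 0.6791 -0.069 ] rect 0.6791 -0.069 0.0579 0.0568 0.6 median xy [ 0.6785 -0.069 ]
top gauge_small 0.63 [273.8, 185.3, 290.1, 203.0] n 251 ztop 0.0422 exp 0.038 mid [ 0.5549 -0.0491] rect 0.5549 -0.0492 0.0395 0.0405 46.8 median xy [ 0.5551 -0.0499]
top push_button 0.52 [228.2, 185.4, 244.2, 205.4] n 203 ztop 0.0555 exp 0.053 mid [0.5526 0.0595] rect 0.5527 0.0595 0.0351 0.0345 1.6 median xy [0.5514 0.0601]
top selector_knob 0.73 [231.8, 130.3, 251.1, 153.4] n 108 ztop 0.0503 exp 0.048 mid [0.6778 0.054 ] rect 0.6781 0.0536 0.014 0.0416 54.4 median xy [0.6771 0.0531]
top joystick 0.95 [278.6, 223.4, 301.1, 254.0] n 116 ztop 0.0996 exp 0.1 mid [ 0.4491 -0.0686] rect 0.4491 -0.0686 0.0237 0.0242 0.4 median xy [ 0.4491 -0.069 ]
top lamp_unit 0.64 [225.4, 235.1, 240.6, 249.7] n 82 ztop 0.0482 exp 0.048 mid [0.4468 0.0623] rect 0.4466 0.0627 0.0224 0.0213 28.4 median xy [0.4466 0.062 ]
top case 0.87 [102.5, 147.3, 194.1, 235.2] n 2242 ztop 0.0959 exp 0.075 mid [0.5192 0.2536] rect 0.5193 0.253
[... 1519 characters left out ...]
edian xy [0.4503 0.0667]
scene case 0.77 [267.1, 217.3, 410.6, 350.4] n 3329 ztop 0.0946 exp 0.075 mid [0.5189 0.2551] rect 0.5165 0.2545 0.1204 0.1871 5.5 median xy [0.5217 0.2633]
scene tray 0.89 [152.8, 152.7, 220.9, 199.3] n 578 ztop 0.0267 exp 0.027000000000000003 mid [ 0.5753 -0.271 ] rect 0.5757 -0.27 0.1967 0.112 87.3 median xy [ 0.5782 -0.279 ]
scene lid_tab 0.65 [295.4, 201.6, 312.8, 219.9] n 61 ztop 0.0478 exp 0.07200000000000001 mid [0.4481 0.0646] rect 0.4488 0.0651 0.0184 0.0183 72.7 median xy [0.4503 0.0667]
scene lid_tab 0.6 [266.2, 213.5, 409.7, 325.6] n 3094 ztop 0.0952 exp 0.07200000000000001 mid [0.513  0.2549] rect 0.512 0.2546 0.1119 0.1858 4.6 median xy [0.5196 0.2628]
```

Run:
```python
from h import *
f=eyes.grab_frame("top"); P=cloud(f)
c=f["color"]
a=cv2.resize(c[120:270,90:330][:,:,::-1],None,fx=3.3,fy=3.3,interpolation=cv2.INTER_CUBIC); cv2.imwrite("pics/topc.png",a)
# case/lid
r=outline_of("case",f)[0]["region"]
Q=P[r&(P[...,2]>.06)]
# lid top plane
x,y,z=Q.T
m=(x>.46)&(x<.58)
A=np.c_[x[m],y[m],np.ones(m.sum())]; s,*_=np.linalg.lstsq(A,z[m],rcond=None); res=z[m]-A@s
k=abs(res)<.006; s,*_=np.linalg.lstsq(A[k],z[m][k],rcond=None); print("plane",s,"angle",np.arctan(-s[0]),np.std((z[m]-A@s)[k]))
# edges of lid: rows of x vs y
for x0 in np.arange(.44,.60,.02):
    q=Q[abs(x-x0)<.003]; print("x",round(x0,3),"y",q[:,1].min(),q[:,1].max(),"z",np.median(q[:,2]))
for y0 in np.arange(.17,.35,.02):
    q=Q[abs(y-y0)<.003]; print("y",round(y0,3),"x",q[:,0].min(),q[:,0].max(), "zmax",q[:,2].max(), "x@max",q[q[:,2].argmax(),0])
# tab: dark pixels
g=c.astype(int).sum(2)
reg=np.zeros_like(r); reg[214:236,130:158]=1
T=P[reg&(g<110)]; print("tab",len(T),T.min(0),T.max(0),np.median(T,0))
```

```text
plane [-0.1383 -0.0063  0.1648] angle 0.13747207030421968 0.001732657738265748Traceback (most recent call last):
  File "<stdin>", line 15, in <module>
    return umr_minimum(a, axis, None, out, keepdims, initial, where)
ValueError: zero-size array to reduction operation minimum which has no identity
```

View pics/topc.png

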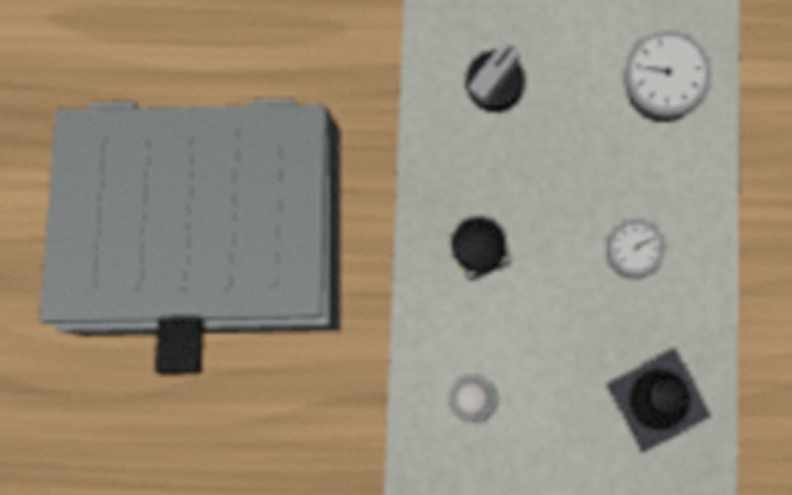

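Run:
```python
from h import *
f=eyes.grab_frame("top"); P=cloud(f)
c=f["color"]
r=outline_of("case",f)[0]["region"]
Q=P[r&(P[...,2]>.06)]
x,y,z=Q.T
for x0 in np.arange(.44,.60,.02):
    q=Q[abs(x-x0)<.004]
    if len(q): print("x",round(x0,3),"y",q[:,1].min(),q[:,1].max(),"z",np.median(q[:,2]))
for y0 in np.arange(.17,.35,.02):
    q=Q[abs(y-y0)<.003]
    if len(q):print("y",round(y0,3),"x",q[:,0].min(),q[:,0].max(), "zmax",q[:,2].max(), "x@max",q[q[:,2].argmax(),0])
g=c.astype(int).sum(2)
reg=np.zeros_like(r); reg[214:236,130:158]=1
T=P[reg&(g<110)]; T=T[T[:,2]>.06]; print("tab",len(T),T.min(0),T.max(0),np.median(T,0))
f=eyes.grab_frame("scene");P=cloud(f);g=f["color"].astype(int).sum(2)
reg=np.zeros_like(r); reg[218:248,352:390]=1
T=P[reg&(g<110)];T=T[T[:,2]>.06]; print("tab scene",len(T),T.min(0),T.max(0),np.median(T,0))
r=outline_of("case",f)[0]["region"]; Q=P[r&~np.isnan(P[...,2])]
print("case scene extents", np.percentile(Q,[0.5,99.5],axis=0))
```

```text
x 0.46 y 0.23629186477736536 0.2657477747289366 z 0.10170386692067401
x 0.48 y 0.237118927290522 0.2650940339073698 z 0.09883583415489228
x 0.5 y 0.16095771411480572 0.34436861844281613 z 0.09395038377346893
x 0.52 y 0.16178229225980972 0.34556786390830413 z 0.09148642812542118
x 0.54 y 0.1619662506960913 0.34729161075973186 z 0.08859039936976487
x 0.56 y 0.1630385569174043 0.34641268096188227 z 0.08565001325120403
x 0.58 y 0.1644117837204868 0.3495079753153409 z 0.08300058589648485
y 0.17 x 0.49463179854340666 0.6429074511211419 zmax 0.09650857322354411 x@max 0.4984108871927073
y 0.19 x 0.4939532548449131 0.6466264084598504 zmax 0.09674536544041068 x@max 0.5174350585103152
y 0.21 x 0.49137933784673227 0.6462282500066242 zmax 0.09701595755640768 x@max 0.49741148879469443
y 0.23 x 0.4908303119483301 0.6402080100996358 zmax 0.09648299831915608 x@max 0.49904397889289515
y 0.25 x 0.45731847116789043 0.6396653400375353 zmax 0.10557072949437518 x@max 0.46569661508434773
y 0.27 x 0.4658006084614573 0.6386807727813629 zmax 0.09808347523237648 x@max 0.49367504950169133
y 0.29 x 0.4892708855713781 0.6383252028637346 zmax 0.09685251395858874 x@max 0.4997997304151013
y 0.31 x 0.48688917465554493 0.6414609381906056 zmax 0.09748099074751648 x@max 0.4905106341870091
y 0.33 x 0.4860604947820022 0.6382764203589227 zmax 0.09823797996870143 x@max 0.4899764243462793
tab 148 [0.457  0.2371 0.0946] [0.4902 0.2657 0.1056] [0.4768 0.2509 0.0992]
tab scene 233 [0.4587 0.2413 0.0905] [0.4935 0.2686 0.1039] [0.4766 0.2563 0.0995]
case scene extents [[0.4626 0.1668 0.0018]
 [0.6439 0.3522 0.1011]]
```

```bash
cat >> h.py <<'E'
def to(x,y,z,yaw=None,n=None):
    """print tool-frame shift from current pose to target (after turning to yaw)"""
    s=arm.get_state(); p=s["eef_pos"]; y0=s["ee_rot"][2]
    t=0 if yaw is None else -((yaw-y0+np.pi)%(2*np.pi)-np.pi)
    y1=y0-t
    d=np.array([x,y,z])-p
    c,si=np.cos,np.sin
    f=lambda q: np.array([d[0]*c(q)+d[1]*si(q), d[0]*si(q)-d[1]*c(q), -d[2]])
    L=np.linalg.norm(d)
    print("pos",p,"yaw",round(y0,4),"turn",round(t,4),"rows",abs(t)/.125,"| shift before turn",f(y0),"after turn",f(y1),"len",round(L,4),"rows",round(L/.0417,1),"w",round(s["width"],4),"t",round(s["t"],2),"q",s["q"])
E
python3 -c "
from h import *
to(.474,.252,.15,.045)"
```

```text
pos [0.2173 0.639  0.2266] yaw -0.3278 turn -0.3728 rows 2.9825757410268103 | shift before turn [0.3676 0.2838 0.0766] after turn [0.239  0.3982 0.0766] len 0.4707 rows 11.3 w 0.0878 t 1.4 q [ 1.5311  0.3586  0.0119  0.     -1.2241 -0.2881]
```

Call:
apply_moves(moves=[[1,0,0,0,-0.124],[1,0,0,0,-0.124],[1,0,0,0,-0.124],[1,0,0,0,0]])

```text
t: 1.73
eef_pos: [0.2173, 0.6391, 0.2266]
ee_rot: [-3.142, -0.0, 0.05]
force: [-0.9, -0.4, 0.8]
width: 0.0878
```

```bash
python3 -c "
from h import *
to(.474,.252,.15,.045)"
```

```text
pos [0.2173 0.6391 0.2266] yaw 0.0501 turn 0.0051 rows 0.04054514561858369 | shift before turn [0.237  0.3994 0.0766] after turn [0.239  0.3982 0.0766] len 0.4707 rows 11.3 w 0.0878 t 1.73 q [ 1.5311  0.3586  0.0119  0.     -1.2241  0.0897]
```

Call:
apply_moves(moves=[[1,0.0198,0.0333,0.0064,0],[1,0.0198,0.0333,0.0064,0],[1,0.0198,0.0333,0.0064,0],[1,0.0198,0.0333,0.0064,0],[1,0.0198,0.0333,0.0064,0],[1,0.0198,0.0333,0.0064,0],[1,0.0198,0.0333,0.0064,0],[1,0.0198,0.0333,0.0064,0],[1,0.0198,0.0333,0.0064,0],[1,0.0198,0.0333,0.0064,0],[1,0.0198,0.0333,0.0064,0],[1,0,0,0,0]])

```text
t: 2.73
eef_pos: [0.4525, 0.2775, 0.155]
ee_rot: [3.14, 0.002, 0.035]
force: [-1.1, 1.4, 1.1]
width: 0.0877
```

Run:
```python
from h import *
to(.475,.252,.080,.045)
f=eyes.grab_frame("wrist"); save(f,"w1")
P=cloud(f); g=f["color"].astype(int).sum(2)
m=(g<130)&(abs(P[...,0]-.475)<.03)&(abs(P[...,1]-.252)<.03)&(P[...,2]>.07)&(P[...,2]<.115)
T=P[m]; print(len(T)); print(np.percentile(T,[2,50,98],axis=0) if len(T) else "")
```

```text
pos [0.4525 0.2775 0.155 ] yaw 0.0351 turn -0.0099 rows 0.07885956099432434 | shift before turn [0.0216 0.0262 0.075 ] after turn [0.0214 0.0265 0.075 ] len 0.0823 rows 2.0 w 0.0877 t 2.73 q [ 0.9197  0.1843 -0.4038 -0.0001 -0.9855  0.6863]
0
```

View pics/w1.png

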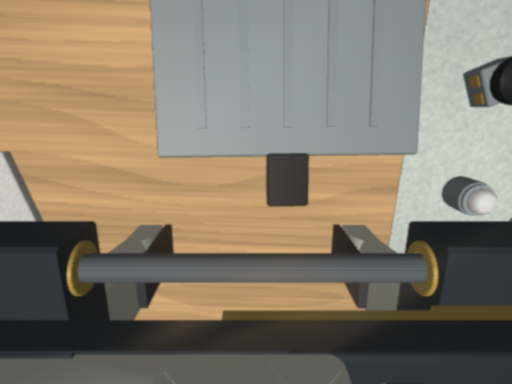

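Run:
```python
from h import *
f=eyes.grab_frame("wrist"); P=cloud(f)
for (u,v) in [(269,180),(287,180),(306,180),(287,158),(287,203),(162,152),(414,150),(287,140)]:
    print(u,v,P[v,u],f["z_map"][v,u])
to(.475,.252,.080,.045)
```

```text
269 180 [0.4735 0.2677 0.0991] 0.22168194
287 180 [0.4745 0.2552 0.1015] 0.21923256
306 180 [0.4745 0.2414 0.0993] 0.22148028
287 158 [0.4895 0.2558 0.0976] 0.21895924
287 203 [0.458  0.2543 0.103 ] 0.2221807
162 152 [0.4904 0.344  0.0963] 0.21903564
414 150 [0.4981 0.1659 0.0952] 0.21990998
287 140 [0.5019 0.2563 0.0952] 0.21797207
pos [0.4518 0.2812 0.1561] yaw 0.0372 turn -0.0078 rows 0.06213142166707897 | shift before turn [0.022  0.0301 0.0761] after turn [0.0218 0.0302 0.0761] len 0.0847 rows 2.0 w 0.0881 t 2.83 q [ 0.9254  0.1841 -0.4013  0.0001 -0.9857  0.6826]
```

Call:
apply_moves(moves=[[1,0.011,0.014,0,-0.008],[1,0.0115,0.0135,0.02,0],[1,0,0,0.028,0],[1,0,0,0.027,0],[1,0,0,0,0],[1,0,0,0,0]])

```text
t: 3.33
eef_pos: [0.4742, 0.2567, 0.0807]
ee_rot: [3.14, 0.002, 0.052]
force: [0.5, -0.2, -0.3]
width: 0.0876
```

Run:
```python
from h import *
to(.4745,.254,.080,.045)
f=eyes.grab_frame("wrist"); save(f,"w2")
f=eyes.grab_frame("scene"); save(f,"s2")
```

```text
pos [0.4742 0.2567 0.0807] yaw 0.0519 turn 0.0069 rows 0.05507182530857335 | shift before turn [0.0002 0.0027 0.0007] after turn [0.0002 0.0027 0.0007] len 0.0028 rows 0.1 w 0.0876 t 3.33 q [ 0.8599  0.2821 -0.4735  0.0003 -0.8179  0.7625]
```

View pics/w2.png

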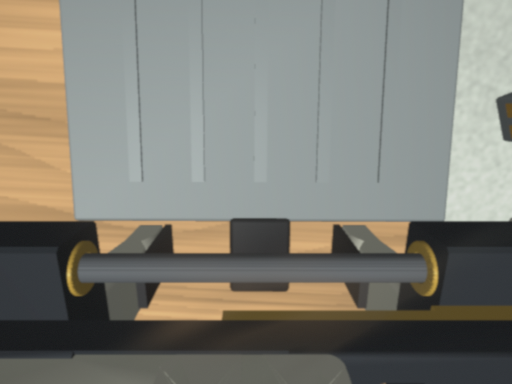

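View pics/s2.png

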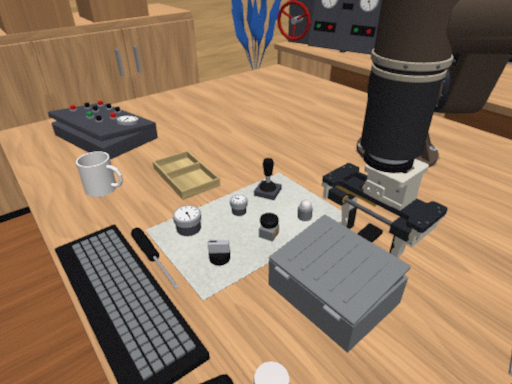

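Call:
apply_moves(moves=[[0,0,0,0,0],[-0.5,0,0,0,0],[-1,0,0,0,0],[-1,0,0,0,0],[-1,0,0,0,0],[-1,0,0,0,0],[-1,0,0,0,0],[-1,0,0,0,0]], newtons=15)

```text
t: 4.1
eef_pos: [0.4749, 0.2563, 0.0811]
ee_rot: [3.142, 0.0, 0.052]
force: [0.3, -0.5, 0.7]
width: 0.04
```

Call:
apply_moves(moves=[[-1,0,0,0,0],[-1,0,0,0,0],[-1,0,0,0,0]])

```text
t: 4.35
eef_pos: [0.4748, 0.2532, 0.0807]
ee_rot: [3.137, 0.002, 0.052]
force: [6.6, -11.5, -0.5]
width: 0.03
```

Run:
```python
from h import *
hx,hz,R,o=.639,.0655,.170,.005
th0=.137
th=np.linspace(th0,1.9,25)
x=hx-R*np.cos(th)+o*np.sin(th); z=hz+R*np.sin(th)+o*np.cos(th)
print(x[0],z[0]); d=np.c_[np.diff(x),-np.diff(z)]
print(np.round(d,4).tolist())
```

```text
0.4712757304926426 0.09367036418336395
[[0.0025, -0.0122], [0.0034, -0.012], [0.0043, -0.0117], [0.0051, -0.0114], [0.006, -0.011], [0.0067, -0.0105], [0.0075, -0.01], [0.0082, -0.0094], [0.0089, -0.0088], [0.0095, -0.0081], [0.0101, -0.0074], [0.0106, -0.0066], [0.011, -0.0058], [0.0114, -0.005], [0.0118, -0.0042], [0.0121, -0.0033], [0.0123, -0.0024], [0.0124, -0.0015], [0.0125, -0.0006], [0.0125, 0.0004], [0.0124, 0.0013], [0.0123, 0.0022], [0.0121, 0.0031], [0.0118, 0.004]]
```

Call:
apply_moves(moves=[[-1,0,0.003,0,0],[-1,0.0025,0,-0.0122,0],[-1,0.0034,0,-0.012,0],[-1,0.0043,0,-0.0117,0],[-1,0.0051,0,-0.0114,0],[-1,0.006,0,-0.011,0],[-1,0,0,0,0]])

```text
t: 4.93
eef_pos: [0.497, 0.2541, 0.1408]
ee_rot: [3.141, -0.0, 0.052]
force: [-1.0, -0.8, 1.5]
width: 0.0297
```

Run:
```python
from h import *
st()
f=eyes.grab_frame("scene"); save(f,"s3")
```

```text
{'t': np.float64(4.9333), 'q': array([ 0.8238,  0.2404, -0.3665,  0.0006, -0.9638,  0.7985]), 'eef_pos': array([0.497 , 0.2541, 0.1408]), 'ee_rot': array([ 3.1413, -0.0005,  0.0518]), 'force': array([-1.0347, -0.8214,  1.5317]), 'width': np.float64(0.0297)}
```

View pics/s3.png

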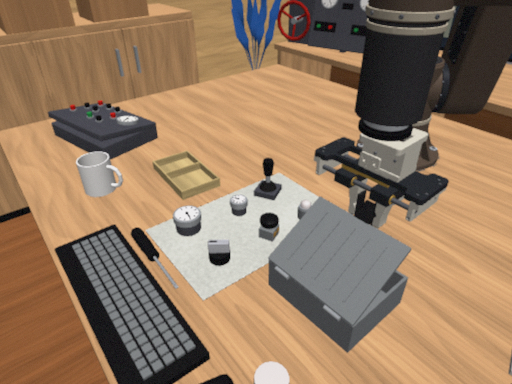

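Call:
apply_moves(moves=[[-1,0.0067,0,-0.0105,0],[-1,0.0075,0,-0.01,0],[-1,0.0082,0,-0.0094,0],[-1,0.0089,0,-0.0088,0],[-1,0.0095,0,-0.0081,0],[-1,0.0101,0,-0.0074,0],[-1,0.0106,0,-0.0066,0],[-1,0.011,0,-0.0058,0],[-1,0.0114,0,-0.005,0],[-1,0,0,0,0]])

```text
t: 5.82
eef_pos: [0.5807, 0.258, 0.2101]
ee_rot: [3.14, 0.001, 0.051]
force: [1.4, -4.5, 0.5]
width: 0.0301
```

Run:
```python
from h import *
st()
f=eyes.grab_frame("scene"); save(f,"s4")
```

```text
{'t': np.float64(5.8167), 'q': array([ 0.7251,  0.306 , -0.1031,  0.0006, -1.1639,  0.8969]), 'eef_pos': array([0.5807, 0.258 , 0.2101]), 'ee_rot': array([3.1397, 0.0015, 0.0515]), 'force': array([ 1.3762, -4.4902,  0.466 ]), 'width': np.float64(0.0301)}
```

View pics/s4.png

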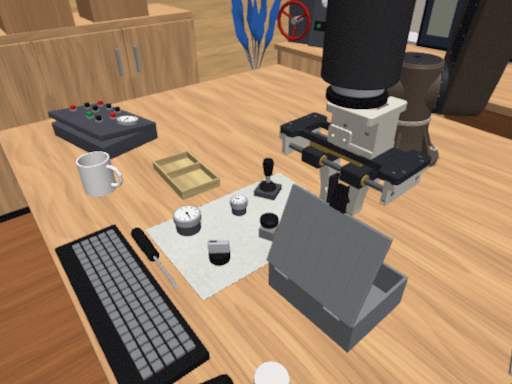

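Call:
apply_moves(moves=[[-1,0.0118,0,-0.0042,0],[-1,0.0121,0,-0.0033,0],[-1,0.0123,0,-0.0024,0],[-1,0.0124,0,-0.0015,0],[-1,0.0125,0,-0.0006,0],[-1,0.0125,0,0.0004,0],[-1,0.0124,0,0.0013,0],[-1,0.0123,0,0.0022,0],[-1,0.0121,0,0.0031,0],[-1,0.01,0,0.0035,0],[-1,0,0,0,0]])

```text
t: 6.78
eef_pos: [0.7016, 0.2638, 0.2115]
ee_rot: [3.139, -0.0, 0.051]
force: [2.5, -7.3, 1.3]
width: 0.0295
```

Run:
```python
from h import *
st()
f=eyes.grab_frame("scene"); save(f,"s5")
f=eyes.grab_frame("top"); save(f,"t5")
```

```text
{'t': np.float64(6.7833), 'q': array([ 0.6194,  0.4895,  0.1814,  0.0021, -1.2636,  1.0021]), 'eef_pos': array([0.7016, 0.2638, 0.2115]), 'ee_rot': array([ 3.1394, -0.0003,  0.0513]), 'force': array([ 2.5434, -7.2772,  1.2721]), 'width': np.float64(0.0295)}
```

View pics/s5.png

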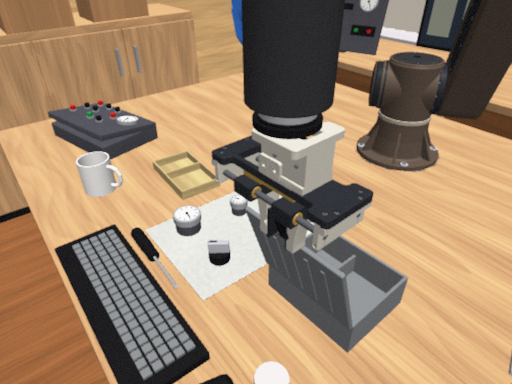

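Call:
apply_moves(moves=[[0,0,0,0,0],[0.3,0,0,0,0],[0.5,0,0,0,0],[0.5,0,0,-0.01,0],[0.5,0,0,-0.03,0],[0.5,-0.01,0,-0.03,0],[1,-0.04,0,0,0],[1,-0.04,0,0,0],[1,-0.04,0,0,0]])

```text
t: 7.63
eef_pos: [0.5693, 0.2586, 0.2833]
ee_rot: [-3.14, -0.001, 0.052]
force: [-0.2, 1.8, 0.4]
width: 0.0803
```

Run:
```python
from h import *
st()
f=eyes.grab_frame("scene"); save(f,"s6"); P=cloud(f)
# lid inner surface: fit plane of points z>.1, x .62-.72,y .17-.34
def fit(P):
    m=(P[...,2]>.09)&(P[...,2]<.21)&(P[...,0]>.6)&(P[...,0]<.75)&(P[...,1]>.18)&(P[...,1]<.33)
    Q=P[m]; print(len(Q)); 
    if len(Q)<30: return
    A=np.c_[Q[:,2],Q[:,1],np.ones(len(Q))]; s,*_=np.linalg.lstsq(A,Q[:,0],rcond=None)
    k=abs(Q[:,0]-A@s)<.006; s,*_=np.linalg.lstsq(A[k],Q[k,0],rcond=None)
    print("dx/dz",s, "theta",np.pi/2+np.arctan(s[0]), "x at z=.0655,y=.2585:",s@[.0655,.2585,1],k.sum())
fit(P)
f=eyes.grab_frame("top"); save(f,"t6"); P=cloud(f); fit(P)
for u,v in [(113,190)]: pass
m=(P[...,2]>.055)&(P[...,0]<.62)&(P[...,0]>.45)&(P[...,1]>.14)&(P[...,1]<.37)&(P[...,2]<.075)
Q=P[m]; print("rim",len(Q)); print(np.percentile(Q,[1,50,99],axis=0)); print(cv2.minAreaRect(Q[:,:2].astype(np.float32)))
```

```text
{'t': np.float64(7.6333), 'q': array([ 0.738 ,  0.2468, -0.0168, -0.0003, -1.3055,  0.8848]), 'eef_pos': array([0.5693, 0.2586, 0.2833]), 'ee_rot': array([-3.1403, -0.0011,  0.0519]), 'force': array([-0.2357,  1.7977,  0.4358]), 'width': np.float64(0.0803)}
2965
dx/dz [ 0.2936 -0.0459  0.6405] theta 1.8563792482856163 x at z=.0655,y=.2585: 0.6478551039897869 2941
1694
dx/dz [ 0.319  -0.0463  0.6298] theta 1.879549857426137 x at z=.0655,y=.2585: 0.6387355609091953 1677
rim 504
[[0.4861 0.1608 0.0552]
 [0.504  0.2732 0.0649]
 [0.6137 0.348  0.0694]]
((0.5514940619468689, 0.25511831045150757), (0.12619099020957947, 0.18624095618724823), 3.3970954418182373)
```

View pics/s6.png

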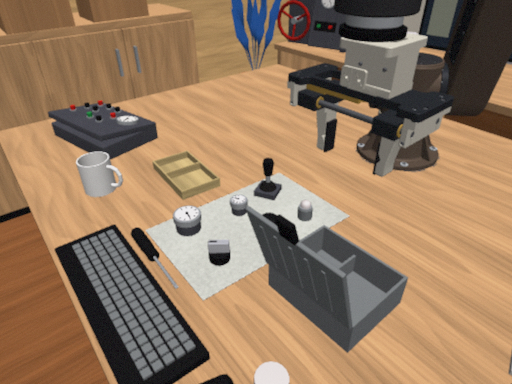

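View pics/t6.png

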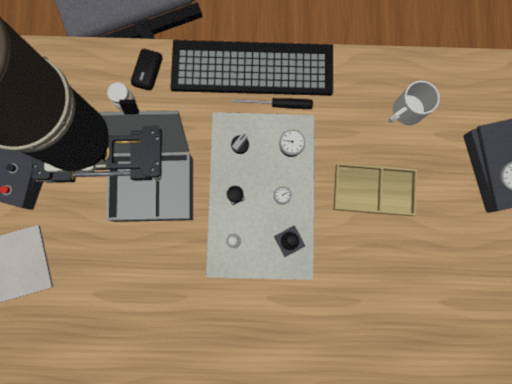

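Call:
apply_moves(moves=[[1,0,0,0,0.125],[1,0,0,0,0.125],[1,0,0,0,0.125],[1,0,0,0,0.125],[1,0,0,0,0.125],[1,0,0,0,0.125],[1,0,0,0,0.125],[1,0,0,0,0.125],[1,0,0,0,0.125],[1,0,0,0,0.125],[1,0,0,0,0.125],[1,0,0,0,0.125]])

```text
t: 8.73
eef_pos: [0.5707, 0.2589, 0.2835]
ee_rot: [-3.14, 0.001, -1.454]
force: [0.5, -1.1, 0.8]
width: 0.088
```

Call:
apply_moves(moves=[[1,0,0,0,0.122],[1,0,0,0,0]])

```text
t: 8.9
eef_pos: [0.5706, 0.2588, 0.2834]
ee_rot: [-3.141, 0.001, -1.575]
force: [0.6, 0.3, 0.1]
width: 0.0877
```

```bash
python3 -c "
from h import *
to(.665,-.069,.15,-1.5708)"
```

```text
pos [0.5706 0.2588 0.2834] yaw -1.5751 turn -0.0043 rows 0.034082551149012374 | shift before turn [ 0.3274 -0.0958  0.1334] after turn [ 0.3278 -0.0944  0.1334] len 0.3663 rows 8.8 w 0.0877 t 8.9 q [ 0.7368  0.2492 -0.0135 -0.0001 -1.3069 -0.7411]
```

Call:
apply_moves(moves=[[1,0.0328,-0.0109,0.008,0],[1,0.0328,-0.0109,0.008,0],[1,0.0328,-0.0109,0.008,0],[1,0.0328,-0.0109,0.013,0],[1,0.0328,-0.0109,0.013,0],[1,0.0328,-0.0109,0.016,0],[1,0.0328,-0.0109,0.016,0],[1,0.0328,-0.0109,0.017,0],[1,0.0328,-0.0109,0.017,0],[1,0.0328,-0.0109,0.017,0],[1,0,0,0,0],[1,0,0,0,0]])

```text
t: 9.9
eef_pos: [0.6796, -0.0715, 0.1481]
ee_rot: [3.139, -0.0, -1.569]
force: [-0.5, 1.5, 0.1]
width: 0.0877
```

Run:
```python
from h import *
to(.6795,-.0688,.021,-1.5708)
f=eyes.grab_frame("wrist"); save(f,"w7"); P=cloud(f)
for n in ["gauge_large"]:
  for d in outline_of(n,f)[:2]:
    Q=P[d["region"]&~np.isnan(P[...,0])]; T=Q[abs(Q[:,2]-.0435)<.008]
    print(n,d["score"],d["extent"],len(T),(T.min(0)+T.max(0))/2,T.max(0)-T.min(0),np.median(T,0))
```

```text
pos [ 0.6796 -0.0715  0.1481] yaw -1.5688 turn 0.002 rows 0.015758011426520113 | shift before turn [-0.0027  0.0001  0.1271] after turn [-0.0027  0.0001  0.1271] len 0.1271 rows 3.0 w 0.0877 t 9.9 q [ 0.1796  0.4266 -0.0687 -0.0001 -1.0779 -0.1775]
gauge_large 0.63 [219.0, 151.8, 290.5, 226.3] 3717 [ 0.6803 -0.0695  0.0424] [0.0611 0.0614 0.0136] [ 0.6806 -0.0715  0.0459]
gauge_large 0.26 [356.2, 183.0, 412.4, 232.9] 1544 [ 0.5546 -0.0495  0.0393] [0.0417 0.0408 0.0075] [ 0.5561 -0.0504  0.0398]
```

View pics/w7.png

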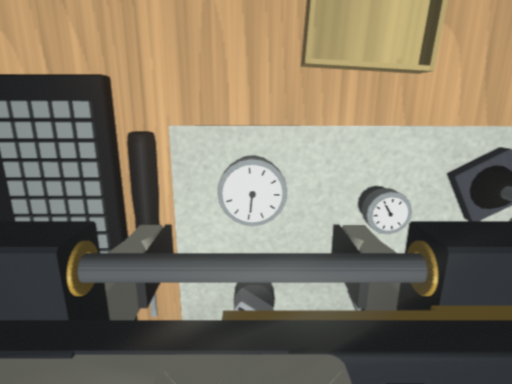

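Call:
apply_moves(moves=[[1,-0.0025,0,0.035,0],[1,0,0,0.035,0],[1,0,0,0.03,0],[1,0,0,0.02,0],[1,0,0,0.007,0],[0.5,0,0,0,0],[0,0,0,0,0],[0,0,0,0,0],[0,0,0,0,0],[0,0,0,0,0]], newtons=25)

```text
t: 10.83
eef_pos: [0.6805, -0.0669, 0.0244]
ee_rot: [-3.139, 0.0, -1.569]
force: [-2.1, 1.6, 7.4]
width: 0.0615
```

Call:
apply_moves(moves=[[-0.5,0,0,0,0],[-0.5,0,0,0,0],[-0.5,0,0,0,0]])

```text
t: 11.08
eef_pos: [0.6806, -0.0668, 0.0244]
ee_rot: [-3.139, 0.0, -1.569]
force: [-2.3, 2.0, 6.9]
width: 0.0612
```

Run:
```python
from h import *
st()
f=eyes.grab_frame("scene"); save(f,"s8")
```

```text
{'t': np.float64(11.0833), 'q': array([ 0.1865,  0.5446, -0.1905,  0.0002, -0.8336, -0.1852]), 'eef_pos': array([ 0.6806, -0.0668,  0.0244]), 'ee_rot': array([-3.1395,  0.0003, -1.5694]), 'force': array([-2.2979,  1.957 ,  6.8968]), 'width': np.float64(0.0612)}
```

View pics/s8.png

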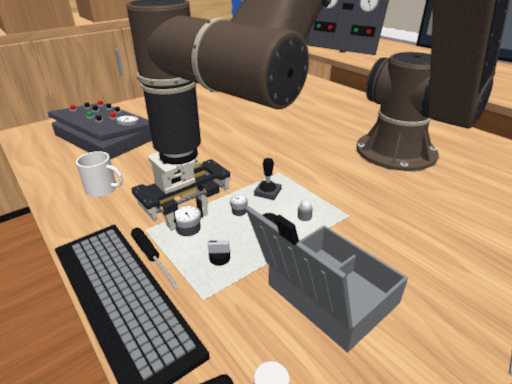

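Call:
apply_moves(moves=[[-0.5,0,0,-0.02,0],[-0.5,0,0,-0.035,0],[-0.5,0,0,-0.035,0],[-0.5,0,0,-0.03,0],[-0.5,-0.02,0.02,0,0],[-0.5,-0.03,0.028,0,0],[-0.5,-0.03,0.028,0,0],[-0.5,-0.03,0.028,0,0],[-0.5,-0.03,0.028,0,0],[-0.5,-0.02,0.008,0,0],[-0.5,0,0,0,0]])

```text
t: 12.05
eef_pos: [0.5378, 0.0957, 0.1435]
ee_rot: [-3.14, 0.002, -1.567]
force: [1.1, -1.2, -0.9]
width: 0.061
```

Run:
```python
from h import *
to(.548,.294,.15,-1.52)
f=eyes.grab_frame("scene"); save(f,"s9")
```

```text
pos [0.5378 0.0957 0.1435] yaw -1.5669 turn -0.0469 rows 0.3748111620356056 | shift before turn [-0.1983 -0.011  -0.0065] after turn [-0.1976 -0.0203 -0.0065] len 0.1987 rows 4.8 w 0.061 t 12.05 q [ 0.5342  0.2182 -0.3888 -0.001  -0.962  -0.5297]
```

View pics/s9.png

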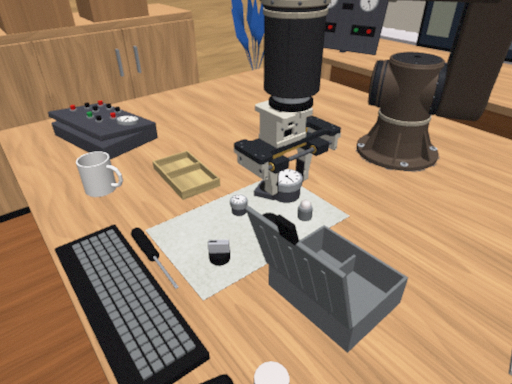

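Call:
apply_moves(moves=[[-0.5,0,0,0,-0.047],[-0.5,-0.033,-0.0034,-0.001,0],[-0.5,-0.033,-0.0034,-0.001,0],[-0.5,-0.033,-0.0034,-0.001,0],[-0.5,-0.033,-0.0034,-0.001,0],[-0.5,-0.033,-0.0034,-0.001,0],[-0.5,-0.033,-0.0034,-0.001,0],[-0.5,0,0,0,0],[-0.5,0,0,0,0]])

```text
t: 12.85
eef_pos: [0.551, 0.2926, 0.148]
ee_rot: [3.141, -0.0, -1.522]
force: [0.2, -1.4, -2.7]
width: 0.0612
```

Run:
```python
from h import *
to(.548,.294,.029,-1.52)
f=eyes.grab_frame("wrist"); save(f,"w10");P=cloud(f)
m=(abs(P[...,2]-.065)<.005)
Q=P[m]; print(len(Q),Q.min(0),Q.max(0))
f=eyes.grab_frame("top"); save(f,"t10")
```

```text
pos [0.551  0.2926 0.148 ] yaw -1.5215 turn -0.0015 rows 0.012282697446845958 | shift before turn [-0.0015  0.0029  0.119 ] after turn [-0.0015  0.0029  0.119 ] len 0.119 rows 2.9 w 0.0612 t 12.85 q [ 0.8007  0.335  -0.2115 -0.0001 -1.0249 -0.7514]
6115 [0.4864 0.1611 0.06  ] [0.645  0.3357 0.07  ]
```

View pics/w10.png

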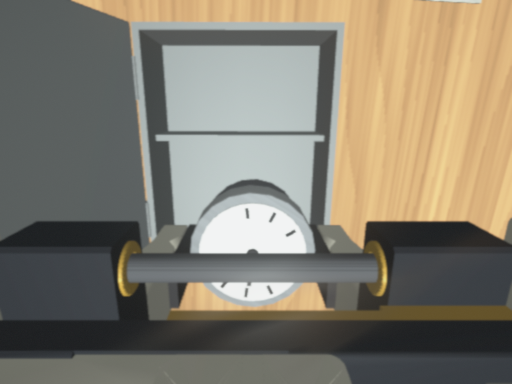

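View pics/t10.png

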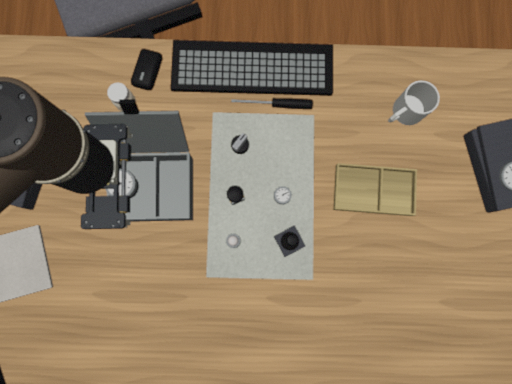

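Run:
```python
from h import *
f=eyes.grab_frame("wrist");P=cloud(f)
for y0 in [.18,.2,.22,.24,.26]:
    m=(abs(P[...,1]-y0)<.003)&(abs(P[...,2]-.065)<.005); q=P[m]
    xs=np.sort(q[:,0]); lo=xs[xs<.52]; hi=xs[xs>.6]
    print(y0,"front wall",lo.min() if len(lo) else 0,lo.max() if len(lo) else 0,"back",hi.min() if len(hi) else 0,hi.max() if len(hi) else 0)
m=(abs(P[...,2]-.045)<.004)&(P[...,0]>.51)&(P[...,0]<.61)&(P[...,1]>.22)&(P[...,1]<.27); q=P[m]; print("divider",len(q),np.percentile(q,[2,50,98],axis=0)); 
s=np.polyfit(q[:,0],q[:,1],1); print(s)
m=(abs(P[...,2]-.065)<.004)&(P[...,0]>.5)&(P[...,0]<.62)&(P[...,1]<.18); q=P[m]; print("right wall",np.percentile(q,[2,50,98],axis=0), np.polyfit(q[:,0],q[:,1],1))
m=(abs(P[...,2]-.005)<.004)&(P[...,0]>.5)&(P[...,0]<.62)&(P[...,1]>.17)&(P[...,1]<.25); q=P[m]; print("floor",np.percentile(q,[1,50,99],axis=0))
```

```text
0.18 front wall 0.4923261779089432 0.4978571626899769 back 0.6370477676537609 0.6446869861149269
0.2 front wall 0.49165773052326106 0.49686908333303803 back 0.6362336265928134 0.6431849430395551
0.22 front wall 0.490660787547322 0.496086467045666 back 0.6353488509517116 0.6426216322159369
0.24 front wall 0.4899233087021026 0.494956135133113 back 0.6342496676743932 0.6416964365891444
0.26 front wall 0.48889958418833734 0.49392493679473815 back 0.6334007282758043 0.6405970358638053
divider 837 [[0.5122 0.2426 0.0448]
 [0.5605 0.2467 0.0461]
 [0.608  0.2509 0.0476]]
[0.0479 0.2199]
right wall [[0.5021 0.1624 0.0614]
 [0.5597 0.167  0.066 ]
 [0.6176 0.1715 0.0677]] [0.0481 0.1401]
floor [[0.5013 0.1708 0.0045]
 [0.5612 0.2056 0.0062]
 [0.6189 0.2445 0.0079]]
```

Call:
apply_moves(moves=[[-0.5,-0.0034,0.002,0,0],[-0.5,0,0,0.035,0],[-0.5,0,0,0.035,0],[-0.5,0,0,0.025,0],[-0.5,0,0,0.012,0],[-0.5,0,0,0.008,0],[-0.5,0,0,0,0]])

```text
t: 13.58
eef_pos: [0.5482, 0.2941, 0.0326]
ee_rot: [3.14, -0.001, -1.523]
force: [0.3, -0.6, -3.1]
width: 0.0615
```

Run:
```python
from h import *
to(.549,.296,.0285,-1.52); st()
f=eyes.grab_frame("scene"); save(f,"s11")
```

```text
pos [0.5482 0.2941 0.0326] yaw -1.5233 turn -0.0033 rows 0.026312845054754064 | shift before turn [-0.0018 -0.0008  0.0041] after turn [-0.0018 -0.0009  0.0041] len 0.0046 rows 0.1 w 0.0615 t 13.58 q [ 0.8059  0.4563 -0.3303  0.0001 -0.786  -0.7584]
{'t': np.float64(13.5833), 'q': array([ 0.8059,  0.4563, -0.3303,  0.0001, -0.786 , -0.7584]), 'eef_pos': array([0.5482, 0.2941, 0.0326]), 'ee_rot': array([ 3.1403, -0.0013, -1.5233]), 'force': array([ 0.3076, -0.6175, -3.1152]), 'width': np.float64(0.0615)}
```

View pics/s11.png

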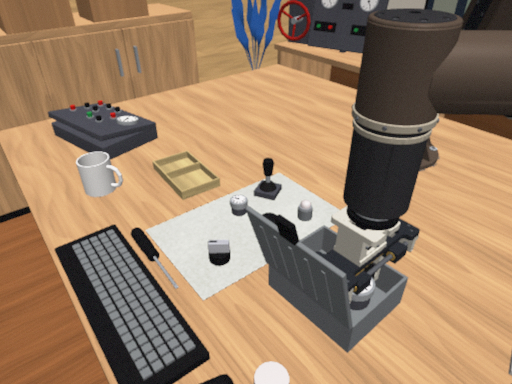

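Call:
apply_moves(moves=[[-0.5,0,0,0.0025,0],[-0.5,0,0,0.002,0],[-0.5,0,0,0,0]])

```text
t: 13.88
eef_pos: [0.5488, 0.2953, 0.03]
ee_rot: [-3.14, 0.001, -1.523]
force: [-0.7, 0.3, -1.8]
width: 0.0614
```

Call:
apply_moves(moves=[[-0.5,0,0,0.0015,0],[-0.5,0,0,0.001,0],[0.5,0,0,0,0],[0.53,0,0,0,0],[0.53,0,0,0,0],[0.53,0,0,0,0]])

```text
t: 14.38
eef_pos: [0.5486, 0.295, 0.0267]
ee_rot: [-3.141, 0.0, -1.523]
force: [-0.5, -0.1, 0.3]
width: 0.0672
```

Call:
apply_moves(moves=[[0.53,0,0,-0.01,0],[0.53,0,0,-0.025,0],[0.53,0,0,-0.035,0],[0.53,0,0,-0.035,0],[0.53,0,0,-0.035,0],[0.53,0,0,-0.035,0],[0.53,0,0,0,0]])

```text
t: 14.97
eef_pos: [0.5517, 0.2967, 0.2108]
ee_rot: [-3.131, 0.006, -1.522]
force: [1.0, 0.8, 1.5]
width: 0.0669
```

Run:
```python
from h import *
to(.677,.054,.15,0)
f=eyes.grab_frame("scene"); save(f,"s12")
f=eyes.grab_frame("wrist"); save(f,"w12")
```

```text
pos [0.5517 0.2967 0.2108] yaw -1.5215 turn -1.5215 rows 12.172113264029761 | shift before turn [ 0.2486 -0.1132  0.0608] after turn [0.1253 0.2427 0.0608] len 0.2799 rows 6.7 w 0.0669 t 14.97 q [ 0.8064  0.2822 -0.1361  0.0031 -1.1403 -0.7584]
```

View pics/s12.png

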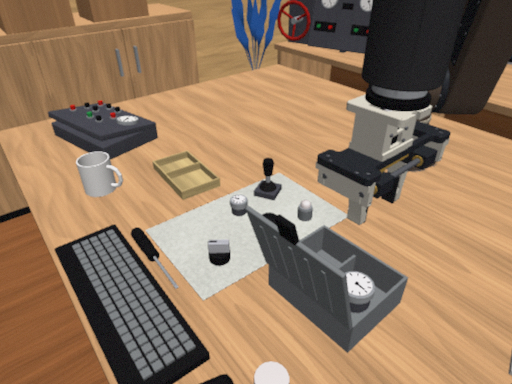

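View pics/w12.png

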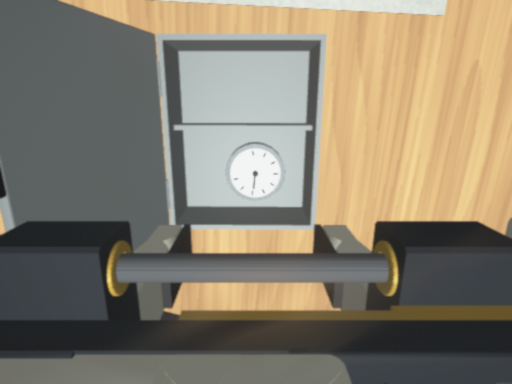

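Call:
apply_moves(moves=[[1,0.035,0,0,0],[1,0.035,0,0,0],[1,0,0,0,-0.115],[1,0,0,0,-0.115],[1,0,0,0,-0.115],[1,0,0,0,-0.115],[1,0,0,0,-0.115],[1,0,0,0,-0.115],[1,0,0,0,-0.115],[1,0,0,0,-0.115],[1,0,0,0,0]])

```text
t: 15.98
eef_pos: [0.5512, 0.2245, 0.2005]
ee_rot: [3.14, 0.001, -0.598]
force: [-0.3, -1.2, 0.1]
width: 0.0876
```

Run:
```python
from h import *
to(.565,.08,.2,-.602);to(.6775,.054,.15,-.602)
```

```text
pos [0.5512 0.2245 0.2005] yaw -0.5977 turn 0.0043 rows 0.03469782035143609 | shift before turn [0.0928 0.1117 0.0005] after turn [0.0932 0.1113 0.0005] len 0.1452 rows 3.5 w 0.0876 t 15.98 q [ 0.7148  0.2479 -0.2063 -0.0003 -1.1186  0.2585]
pos [0.5512 0.2245 0.2005] yaw -0.5977 turn 0.0043 rows 0.03469782035143609 | shift before turn [0.2004 0.0699 0.0505] after turn [0.2007 0.069  0.0505] len 0.2181 rows 5.2 w 0.0876 t 15.98 q [ 0.7148  0.2479 -0.2063 -0.0003 -1.1186  0.2585]
```

Call:
apply_moves(moves=[[1,0.0232,0.0279,0,0],[1,0.0232,0.0279,0,0],[1,0.0232,0.0279,0,0],[1,0.0232,0.0279,0,0],[1,0.027,-0.0105,0.0125,0],[1,0.027,-0.0105,0.0125,0],[1,0.027,-0.0105,0.0125,0],[1,0.027,-0.0105,0.0125,0],[1,0,0,0,0],[1,0,0,0,0]])

```text
t: 16.82
eef_pos: [0.6774, 0.0527, 0.1485]
ee_rot: [3.138, 0.003, -0.608]
force: [-0.6, -0.4, -0.5]
width: 0.0876
```

Run:
```python
from h import *
f=eyes.grab_frame("wrist"); save(f,"w13"); P=cloud(f)
for d in outline_of("selector_knob",f)[:2]:
    Q=P[d["region"]&~np.isnan(P[...,0])]; T=Q[abs(Q[:,2]-.049)<.006]
    r=cv2.minAreaRect(T[:,:2].astype(np.float32)); print(d["score"],d["extent"],len(T),r)
    c,s,V=np.linalg.svd(T[:,:2]-T[:,:2].mean(0),full_matrices=False); print("long axis deg",np.degrees(np.arctan2(V[0,1],V[0,0])),np.percentile(T[:,2],[5,50,95]))
to(.678,.054,.03,-.602)
```

```text
0.6 [229.0, 157.3, 271.9, 218.2] 728 ((0.6776089072227478, 0.05460504814982414), (0.013184436596930027, 0.04252375662326813), 54.7987174987793)
long axis deg 144.5802456050244 [0.0473 0.049  0.0503]
pos [0.6771 0.0536 0.1509] yaw -0.6053 turn -0.0033 rows 0.02605592182295169 | shift before turn [ 0.0005 -0.0009  0.1209] after turn [ 0.0005 -0.0009  0.1209] len 0.1209 rows 2.9 w 0.0876 t 16.92 q [ 0.3652  0.4175 -0.0764 -0.0001 -1.0785  0.6004]
```

View pics/w13.png

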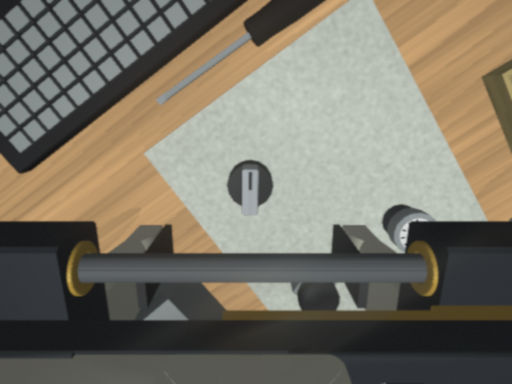

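Call:
apply_moves(moves=[[0.2,0,-0.001,0.035,0.013],[0,0,0,0.035,0],[0,0,0,0.03,0],[0,0,0,0.015,0],[0,0,0,0.006,0],[0,0,0,0,0],[-1,0,0,0,0],[-1,0,0,0,0],[-1,0,0,0,0],[-1,0,0,0,0],[-1,0,0,0,0]], newtons=15)

```text
t: 17.83
eef_pos: [0.6787, 0.0547, 0.0316]
ee_rot: [-3.14, -0.001, -0.616]
force: [0.3, 0.9, -0.1]
width: 0.0197
```

Call:
apply_moves(moves=[[-1,0,0,0,0],[-1,0,0,0,0],[-1,0,0,0,0]])

```text
t: 18.08
eef_pos: [0.6785, 0.0546, 0.0312]
ee_rot: [-3.141, -0.0, -0.616]
force: [-1.1, 1.1, 5.2]
width: 0.014
```

Run:
```python
from h import *
st()
f=eyes.grab_frame("wrist"); save(f,"w14")
```

```text
{'t': np.float64(18.0833), 'q': array([ 0.366 ,  0.5336, -0.1918,  0.0002, -0.8448,  0.5889]), 'eef_pos': array([0.6785, 0.0546, 0.0312]), 'ee_rot': array([-3.1411, -0.0005, -0.6157]), 'force': array([-1.0887,  1.0965,  5.2321]), 'width': np.float64(0.014)}
```

View pics/w14.png

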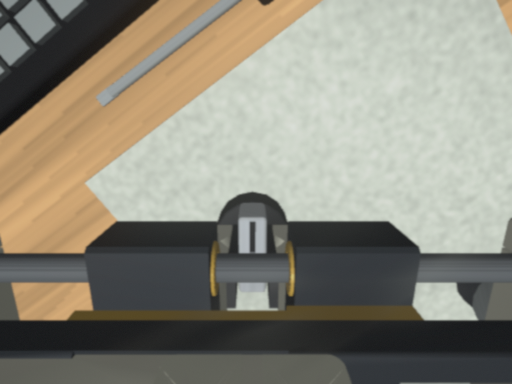

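Call:
apply_moves(moves=[[-1,0,0,-0.02,0],[-1,0,0,-0.035,0],[-1,0,0,-0.035,0],[-1,0,0,-0.03,0],[-1,-0.023,0.0163,0,-0.11],[-1,-0.023,0.0163,0,-0.11],[-1,-0.023,0.0163,0,-0.11],[-1,-0.02,0.016,0,-0.11],[-1,0,0,0,-0.112],[-1,0,0,0,-0.112],[-1,0,0,0,0]])

```text
t: 19.05
eef_pos: [0.5705, 0.0355, 0.1507]
ee_rot: [-3.141, -0.0, 0.053]
force: [0.6, 0.3, -1.0]
width: 0.0134
```

Run:
```python
from h import *
to(.566,.206,.14,.048)
```

```text
pos [0.5705 0.0355 0.1507] yaw 0.0533 turn 0.0053 rows 0.04212318139328275 | shift before turn [ 0.0046 -0.1705  0.0107] after turn [ 0.0037 -0.1706  0.0107] len 0.1709 rows 4.1 w 0.0134 t 19.05 q [ 0.4042  0.2514 -0.3251 -0.0001 -0.994   1.2199]
```

Call:
apply_moves(moves=[[-1,0.0008,-0.0284,0,0.005],[-1,0.0008,-0.0284,0,0],[-1,0.0008,-0.0284,0,0],[-1,0.0008,-0.0284,0,0],[-1,0.0005,-0.0284,0,0],[-1,0,-0.0284,0,0],[-1,0,0,0,0],[-1,0,0,0,0]])

```text
t: 19.72
eef_pos: [0.5668, 0.2074, 0.1498]
ee_rot: [3.141, 0.001, 0.042]
force: [0.2, 0.5, 0.3]
width: 0.0137
```

Run:
```python
from h import *
to(.566,.206,.0345,.048)
f=eyes.grab_frame("wrist"); save(f,"w15")
f=eyes.grab_frame("scene"); save(f,"s15")
```

```text
pos [0.5668 0.2074 0.1498] yaw 0.0419 turn -0.0061 rows 0.04859175861109222 | shift before turn [-0.0009  0.0014  0.1153] after turn [-0.0009  0.0014  0.1153] len 0.1153 rows 2.8 w 0.0137 t 19.72 q [ 0.6741  0.3026 -0.2547 -0.0002 -1.0145  0.9388]
```

View pics/w15.png

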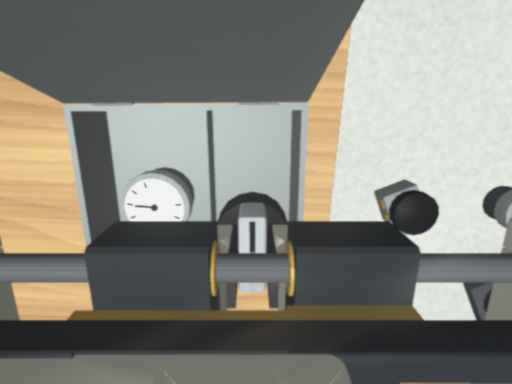

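View pics/s15.png

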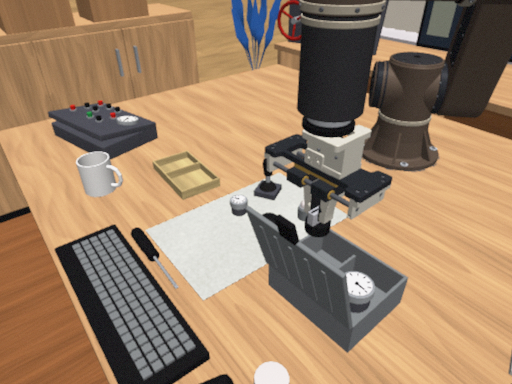

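Call:
apply_moves(moves=[[-1,-0.001,0.0015,0.02,0],[-1,0,0,0.035,0],[-1,0,0,0.03,0],[-1,0,0,0.018,0],[-1,0,0,0.009,0],[-1,0,0,0,0],[-1,0,0,0,0]])

```text
t: 20.4
eef_pos: [0.5667, 0.2039, 0.039]
ee_rot: [3.141, -0.0, 0.042]
force: [0.6, 0.1, 0.7]
width: 0.014
```

Call:
apply_moves(moves=[[-1,0,-0.001,0.0025,0],[-1,0,0,0.0025,0],[-1,0,0,0,0]])

```text
t: 20.65
eef_pos: [0.5665, 0.2057, 0.0343]
ee_rot: [-3.141, -0.001, 0.043]
force: [-0.1, -0.3, -0.5]
width: 0.0137
```

Call:
apply_moves(moves=[[-1,0,0,0.0005,0],[-0.45,0,0,0,0],[-0.45,0,0,0,0],[-0.45,0,0,0,0],[-0.45,0,0,0,0],[-0.45,0,0,-0.01,0],[-0.45,0,0,-0.025,0],[-0.45,0,0,-0.035,0],[-0.45,0,0,-0.035,0],[-0.45,0,0,-0.035,0],[-0.45,0,0,-0.035,0],[-0.45,0,0,0,0]])

```text
t: 21.65
eef_pos: [0.5695, 0.2068, 0.2171]
ee_rot: [-3.137, -0.011, 0.044]
force: [1.3, 0.0, 2.1]
width: 0.0243
```

Run:
```python
from h import *
st()
f=eyes.grab_frame("wrist"); save(f,"w16")
f=eyes.grab_frame("scene"); save(f,"s16")
to(.49,.2565,.28,.048)
```

```text
{'t': np.float64(21.65), 'q': array([ 0.6722,  0.2448, -0.1725,  0.003 , -1.1415,  0.9418]), 'eef_pos': array([0.5695, 0.2068, 0.2171]), 'ee_rot': array([-3.1367, -0.0113,  0.0444]), 'force': array([1.279 , 0.0018, 2.0992]), 'width': np.float64(0.0243)}
pos [0.5668 0.2059 0.2108] yaw 0.0432 turn -0.0048 rows 0.03832077432543457 | shift before turn [-0.0745 -0.0538 -0.0692] after turn [-0.0743 -0.0542 -0.0692] len 0.1151 rows 2.8 w 0.0246 t 21.75 q [ 0.6722  0.2493 -0.18    0.0001 -1.1368  0.9418]
```

View pics/w16.png

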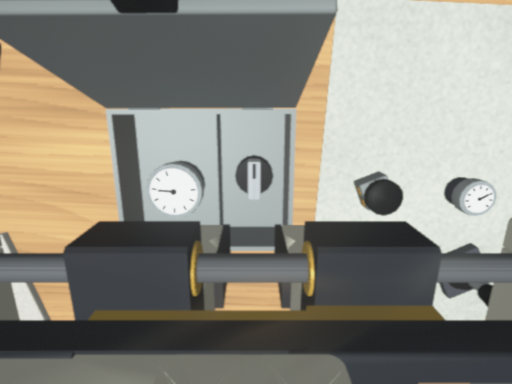

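View pics/s16.png

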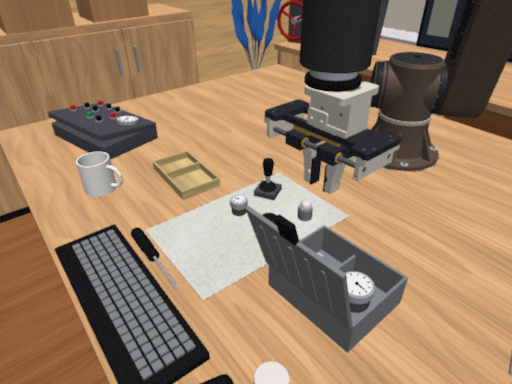

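Call:
apply_moves(moves=[[0.2,0,0,-0.035,-0.005],[0.4,0,0,-0.039,0],[0.5,0.0275,-0.0103,0,0],[0.5,0.0275,-0.0103,0,0],[0.5,0.0275,-0.0103,0,0],[0.5,0.0275,-0.0103,0,0],[0.5,0.0275,-0.0103,0,0],[0.5,0,0,0,0],[0.5,0,0,0,0]])

```text
t: 22.5
eef_pos: [0.7012, 0.2635, 0.2783]
ee_rot: [3.139, 0.005, 0.048]
force: [0.1, 0.1, 0.8]
width: 0.0655
```

Run:
```python
from h import *
to(.7016,.2635,.2115,.051)
f=eyes.grab_frame("wrist"); save(f,"w17")
```

```text
pos [0.7012 0.2635 0.2783] yaw 0.0477 turn -0.0033 rows 0.026421010624993357 | shift before turn [0.0004 0.0001 0.0668] after turn [0.0004 0.0001 0.0668] len 0.0668 rows 1.6 w 0.0655 t 22.5 q [ 0.6182  0.4646  0.2907 -0.0005 -1.402   1.0004]
```

View pics/w17.png

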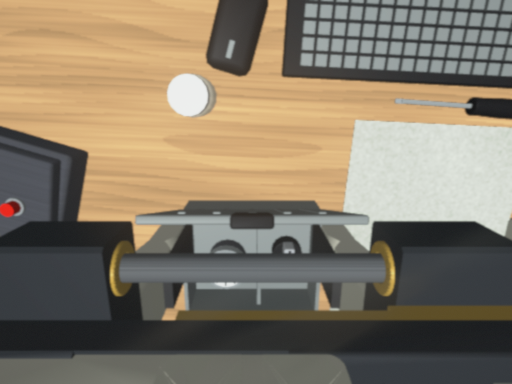

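Call:
apply_moves(moves=[[0.5,0,0,0.025,0],[0.5,0,0,0.025,0],[0.5,0,0,0.015,0],[0,0,0,0,0],[-0.5,0,0,0,0],[-1,0,0,0,0],[-1,0,0,0,0],[-1,0,0,0,0],[-1,0,0,0,0],[-1,0,0,0,0]], newtons=15)

```text
t: 23.38
eef_pos: [0.7013, 0.2637, 0.2182]
ee_rot: [-3.141, -0.001, 0.048]
force: [-0.5, 0.5, 3.4]
width: 0.0302
```

Run:
```python
from h import *
st()
f=eyes.grab_frame("scene"); save(f,"s18")
hx,hz,R,o=.639,.0655,.170,.005
th=np.linspace(1.88,.20,24)
x=hx-R*np.cos(th)+o*np.sin(th); z=hz+R*np.sin(th)+o*np.cos(th)
print(x[0],z[0]); d=np.c_[np.diff(x),-np.diff(z)]
print(np.round(d,4).tolist())
```

```text
{'t': np.float64(23.3833), 'q': array([ 0.6186,  0.4843,  0.1887,  0.0003, -1.2736,  1.0004]), 'eef_pos': array([0.7013, 0.2637, 0.2182]), 'ee_rot': array([-3.1409, -0.0015,  0.0483]), 'force': array([-0.5311,  0.4644,  3.38  ]), 'width': np.float64(0.0302)}
0.6954939100515297 0.22591645217087206
[[-0.0119, -0.0037], [-0.0121, -0.0028], [-0.0123, -0.0019], [-0.0124, -0.001], [-0.0124, -0.0001], [-0.0124, 0.0008], [-0.0123, 0.0017], [-0.0121, 0.0026], [-0.0119, 0.0035], [-0.0116, 0.0043], [-0.0113, 0.0052], [-0.0109, 0.006], [-0.0104, 0.0067], [-0.0099, 0.0075], [-0.0093, 0.0082], [-0.0087, 0.0089], [-0.008, 0.0095], [-0.0073, 0.01], [-0.0066, 0.0105], [-0.0058, 0.011], [-0.005, 0.0114], [-0.0041, 0.0117], [-0.0033, 0.012]]
```

View pics/s18.png

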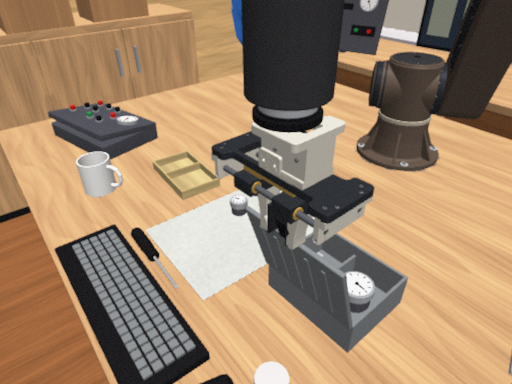

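Call:
apply_moves(moves=[[-1,-0.0119,0,-0.0037,0],[-1,-0.0121,0,-0.0028,0],[-1,-0.0123,0,-0.0019,0],[-1,-0.0124,0,-0.001,0],[-1,-0.0124,0,-0.0001,0],[-1,-0.0124,0,0.0008,0],[-1,-0.0123,0,0.0017,0],[-1,-0.0121,0,0.0026,0],[-1,-0.0119,0,0.0035,0],[-1,-0.0116,0,0.0043,0],[-1,-0.0113,0,0.0052,0],[-1,0,0,0,0]])

```text
t: 24.43
eef_pos: [0.567, 0.2573, 0.2094]
ee_rot: [-3.14, -0.001, 0.049]
force: [-3.5, 1.3, 4.2]
width: 0.0297
```

Run:
```python
from h import *
st()
f=eyes.grab_frame("scene"); save(f,"s19")
```

```text
{'t': np.float64(24.4333), 'q': array([ 0.7389,  0.2839, -0.1355, -0.0005, -1.15  ,  0.8809]), 'eef_pos': array([0.567 , 0.2573, 0.2094]), 'ee_rot': array([-3.1403, -0.0008,  0.0488]), 'force': array([-3.4668,  1.3162,  4.2409]), 'width': np.float64(0.0297)}
```

View pics/s19.png

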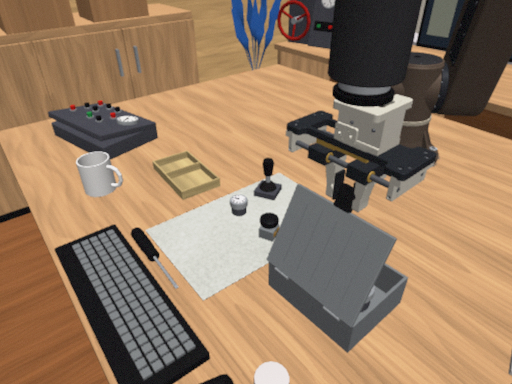

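Call:
apply_moves(moves=[[-1,-0.0109,0,0.006,0],[-1,-0.0104,0,0.0067,0],[-1,-0.0099,0,0.0075,0],[-1,-0.0093,0,0.0082,0],[-1,-0.0087,0,0.0089,0],[-1,-0.008,0,0.0095,0],[-1,-0.0073,0,0.01,0],[-1,-0.0066,0,0.0105,0],[-1,-0.0058,0,0.011,0],[-1,-0.005,0,0.0114,0],[-1,0,0,0,0]])

```text
t: 25.4
eef_pos: [0.4854, 0.2535, 0.1175]
ee_rot: [-3.141, 0.001, 0.048]
force: [-2.1, 3.9, -0.2]
width: 0.0296
```

Run:
```python
from h import *
st()
f=eyes.grab_frame("scene"); save(f,"s20")
```

```text
{'t': np.float64(25.4), 'q': array([ 0.8382,  0.2495, -0.4154, -0.0015, -0.9063,  0.7817]), 'eef_pos': array([0.4854, 0.2535, 0.1175]), 'ee_rot': array([-3.1411,  0.0011,  0.0483]), 'force': array([-2.1187,  3.9381, -0.2318]), 'width': np.float64(0.0296)}
```

View pics/s20.png

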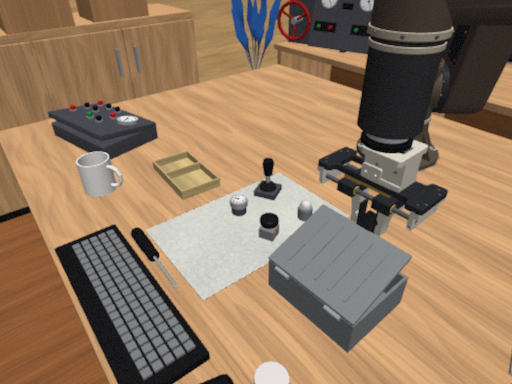

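Call:
apply_moves(moves=[[-1,-0.004,0,0.0117,0],[-1,-0.0033,0,0.012,0],[-1,-0.0024,0,0.012,0],[-1,-0.0015,0,0.012,0],[-1,-0.0005,0,0.008,0],[-1,0,0,0,0],[-1,0,0,0,0]])

```text
t: 26.03
eef_pos: [0.4751, 0.253, 0.0631]
ee_rot: [-3.141, 0.0, 0.048]
force: [-1.3, 4.2, -2.7]
width: 0.0297
```

Run:
```python
from h import *
st()
f=eyes.grab_frame("wrist"); P=cloud(f); save(f,"w21")
m=(P[...,0]>.5)&(P[...,0]<.62)&(P[...,1]>.18)&(P[...,1]<.33)&(P[...,2]>.05); Q=P[m]
s=np.linalg.lstsq(np.c_[Q[:,0],Q[:,1],np.ones(len(Q))],Q[:,2],rcond=None)[0]; print(len(Q),s)
```

```text
{'t': np.float64(26.0333), 'q': array([ 0.8534,  0.3026, -0.4952, -0.0004, -0.773 ,  0.7658]), 'eef_pos': array([0.4751, 0.253 , 0.0631]), 'ee_rot': array([-3.1414,  0.0002,  0.0481]), 'force': array([-1.2903,  4.2059, -2.665 ]), 'width': np.float64(0.0297)}
114726 [-1.0301 -0.0876  0.6788]
```

View pics/w21.png

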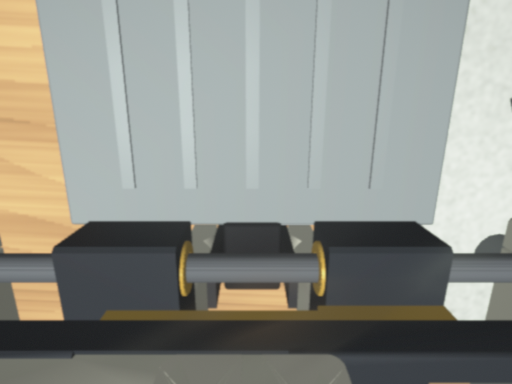

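Nearly shut. I'll release, rise, close the fingers and press on the tab from above.

Call:
apply_moves(moves=[[0,0,0,0,0],[0,0,0,0,0],[0,0,0,0,0],[0,0,0,-0.02,0],[0,0,0,-0.03,0],[-1,0,0,-0.01,0],[-1,0,0,0,0],[-1,0,0,0,0],[-1,0,0,0,0],[-1,0,0,0,0],[-1,0,0,0,0]])

```text
t: 27.0
eef_pos: [0.4745, 0.2521, 0.1222]
ee_rot: [3.14, 0.001, 0.048]
force: [-0.8, -0.4, 0.4]
width: 0.0094
```

Run:
```python
from h import *
st()
for n in ["wrist","top"]:
    f=eyes.grab_frame(n); P=cloud(f)
    m=(P[...,0]>.51)&(P[...,0]<.62)&(P[...,1]>.18)&(P[...,1]<.33)&(P[...,2]>.05)&(P[...,2]<.1); Q=P[m]
    if len(Q)>50: print(n,len(Q),np.linalg.lstsq(np.c_[Q[:,0],Q[:,1],np.ones(len(Q))],Q[:,2],rcond=None)[0],np.median(Q[:,2]))
    m=(P[...,0]>.455)&(P[...,0]<.48)&(P[...,1]>.24)&(P[...,1]<.265)&(P[...,2]>.05)&(P[...,2]<.1); print("tab top",m.sum(),np.median(P[m],0))
f=eyes.grab_frame("scene"); save(f,"s22")
to(.470,.253,.08,.048)
```

```text
{'t': np.float64(27.0), 'q': array([ 0.8533,  0.229 , -0.4317, -0.0001, -0.9119,  0.7656]), 'eef_pos': array([0.4745, 0.2521, 0.1222]), 'ee_rot': array([3.1403, 0.0013, 0.0481]), 'force': array([-0.7933, -0.4247,  0.3831]), 'width': np.float64(0.0094)}
wrist 38769 [-0.0059  0.      0.0788] 0.07538540244186964
tab top 936 [0.4704 0.2522 0.0777]
top 2417 [-0.003  -0.0011  0.0767] 0.07464953387067286
tab top 0 [nan nan nan]
pos [0.4747 0.2524 0.1225] yaw 0.0482 turn 0.0002 rows 0.0013971468417075528 | shift before turn [-0.0047 -0.0009  0.0425] after turn [-0.0047 -0.0009  0.0425] len 0.0428 rows 1.0 w 0.0011 t 27.15 q [ 0.8534  0.2287 -0.4312 -0.     -0.912   0.7656]
  return _methods._mean(a, axis=axis, dtype=dtype,
  ret = um.true_divide(
```

View pics/s22.png

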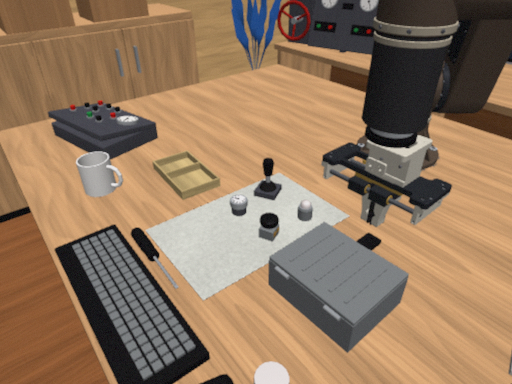

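Call:
apply_moves(moves=[[-1,-0.004,0,0.02,0],[-1,0,0,0.018,0],[-1,0,0,0.003,0],[-1,0,0,0.003,0],[-1,0,0,0.002,0],[-1,0,0,0,0]])

```text
t: 27.65
eef_pos: [0.4712, 0.2526, 0.0774]
ee_rot: [-3.141, -0.0, 0.048]
force: [-0.2, 0.5, -0.9]
width: 0.0001
```

Call:
apply_moves(moves=[[-1,0,0,0.0015,0],[-1,0,0,0.0015,0],[-1,0,0,0,0]])

```text
t: 27.9
eef_pos: [0.4715, 0.2529, 0.0757]
ee_rot: [-3.141, -0.002, 0.049]
force: [-2.6, -1.0, 8.8]
width: 0.0004
```

Call:
apply_moves(moves=[[-1,0,0,0.0015,0],[-1,0,0,0,0]])

```text
t: 28.07
eef_pos: [0.4715, 0.2529, 0.0754]
ee_rot: [-3.141, -0.002, 0.049]
force: [-8.1, -2.4, 21.7]
width: 0.0003
```

Call:
apply_moves(moves=[[-0.5,0,0,-0.02,0],[0,0,0,-0.035,0],[0,0,0,-0.035,0],[0,0,0,-0.03,0],[0,0,0,0,0]])

```text
t: 28.48
eef_pos: [0.4739, 0.2545, 0.1998]
ee_rot: [-3.135, -0.009, 0.049]
force: [0.2, 1.7, 0.0]
width: 0.0284
```

Run:
```python
from h import *
for n in ["wrist","top","scene"]:
    f=eyes.grab_frame(n); P=cloud(f)
    m=(P[...,0]>.51)&(P[...,0]<.62)&(P[...,1]>.18)&(P[...,1]<.33)&(P[...,2]>.05)&(P[...,2]<.1); Q=P[m]
    if len(Q)>50: print(n,len(Q),np.linalg.lstsq(np.c_[Q[:,0],Q[:,1],np.ones(len(Q))],Q[:,2],rcond=None)[0],np.median(Q[:,2]))
f=eyes.grab_frame("wrist")
to(.555,-.0492,.16,0)
```

```text
wrist 23039 [0.0005 0.0005 0.0746] 0.0749107616747049
top 2423 [-0.0009 -0.0016  0.0752] 0.07429931210475671
scene 4053 [ 0.0001 -0.0009  0.0748] 0.07458787338121248
pos [0.4705 0.2521 0.1921] yaw 0.048 turn 0.048 rows 0.3836968518004049 | shift before turn [0.07   0.305  0.0321] after turn [0.0845 0.3013 0.0321] len 0.3145 rows 7.5 w 0.0418 t 28.68 q [ 0.8591  0.1535 -0.3486 -0.0004 -1.0692  0.7599]
```

Call:
apply_moves(moves=[[0.5,0,0,0,0.048],[1,0.0094,0.0335,0,0],[1,0.0094,0.0335,0,0],[1,0.0094,0.0335,0,0],[1,0.0094,0.0335,0,0],[1,0.0094,0.0335,0,0],[1,0.0094,0.0335,0,0],[1,0.0094,0.0335,0.015,0],[1,0.0094,0.0335,0.015,0],[1,0.0094,0.0335,0.015,0],[1,0,0,0,0],[1,0,0,0,0]])

```text
t: 29.68
eef_pos: [0.5542, -0.0512, 0.1449]
ee_rot: [3.14, 0.005, -0.003]
force: [0.5, -0.6, 0.6]
width: 0.0876
```

Run:
```python
from h import *
f=eyes.grab_frame("wrist"); save(f,"w23"); P=cloud(f)
for d in outline_of("gauge_small",f)[:2]:
    Q=P[d["region"]&~np.isnan(P[...,0])]; T=Q[abs(Q[:,2]-.038)<.006]
    print(d["score"],d["extent"],len(T),(T.min(0)+T.max(0))/2,T.max(0)-T.min(0))
to(.5548,-.0495,.015,0)
```

```text
0.75 [224.4, 158.9, 270.8, 212.5] 1637 [ 0.5549 -0.0486  0.0375] [0.0401 0.04   0.0108]
pos [ 0.5552 -0.0491  0.1468] yaw -0.0004 turn -0.0004 rows 0.002839648879294998 | shift before turn [-0.0004  0.0004  0.1318] after turn [-0.0004  0.0004  0.1318] len 0.1318 rows 3.2 w 0.0874 t 29.78 q [ 0.263   0.2341 -0.3592 -0.     -0.9792  1.3074]
```

View pics/w23.png

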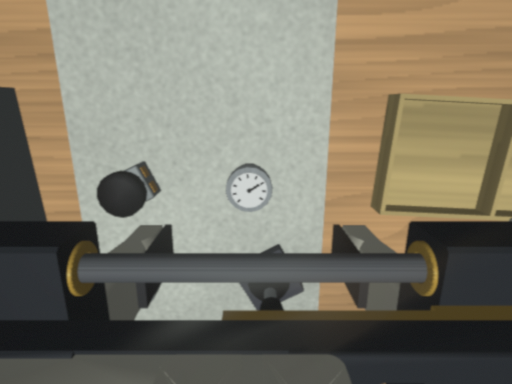

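Call:
apply_moves(moves=[[1,0,0,0.035,0],[1,0,0,0.035,0],[1,0,0,0.032,0],[1,0,0,0.02,0],[1,0,0,0.009,0],[0.3,0,0,0,0],[-0.5,0,0,0,0],[-0.5,0,0,0,0],[-0.5,0,0,0,0],[-0.5,0,0,0,0],[-0.5,0,0,0,0],[-0.5,0,0,0,0]], newtons=20)

```text
t: 30.78
eef_pos: [0.5559, -0.0491, 0.0172]
ee_rot: [-3.141, -0.001, 0.0]
force: [0.6, -1.2, -0.2]
width: 0.0466
```

Call:
apply_moves(moves=[[-0.5,0,0,0,0],[-0.5,0,0,0,0]])

```text
t: 30.95
eef_pos: [0.5558, -0.0491, 0.017]
ee_rot: [-3.141, -0.001, 0.0]
force: [-1.2, 1.7, 4.8]
width: 0.0412
```

Call:
apply_moves(moves=[[-0.5,0,0,-0.02,0],[-0.5,0,0,-0.035,0],[-0.5,0,0,-0.035,0],[-0.5,0,0,-0.03,0],[-0.5,0.0045,0.036,0,0],[-0.5,0.0045,0.036,0,0],[-0.5,0.0045,0.036,0,0],[-0.5,0.0045,0.036,0,0],[-0.5,0.0045,0.036,0,0],[-0.5,0,0,0,0.054],[-0.5,0,0,0,0],[-0.5,0,0,0,0]])

```text
t: 31.95
eef_pos: [0.5775, -0.2293, 0.1359]
ee_rot: [-3.141, 0.001, -0.054]
force: [-0.4, 0.2, -1.3]
width: 0.0414
```

Run:
```python
from h import *
to(.578,-.230,.020,-.054)
f=eyes.grab_frame("wrist"); save(f,"w24"); P=cloud(f)
m=(abs(P[...,2]-.025)<.004)&(P[...,1]<-.15)&(P[...,0]>.5); Q=P[m]; print(len(Q),Q.min(0),Q.max(0))
f=eyes.grab_frame("scene"); save(f,"s24")
P=cloud(f); d=outline_of("tray",f)[0]; Q=P[d["region"]]; Q=Q[abs(Q[:,2]-.025)<.004]; print(len(Q),cv2.minAreaRect(Q[:,:2].astype(np.float32)))
```

```text
pos [ 0.5775 -0.2293  0.1359] yaw -0.0538 turn 0.0002 rows 0.001361855081597696 | shift before turn [0.0005 0.0007 0.1159] after turn [0.0005 0.0007 0.1159] len 0.1159 rows 2.8 w 0.0414 t 31.95 q [-0.0644  0.3425 -0.2307 -0.0004 -0.9987  1.5815]
2822 [ 0.523  -0.3677  0.021 ] [ 0.6356 -0.1736  0.0282]
435 ((0.5756876468658447, -0.2692078948020935), (0.19434905052185059, 0.11146865785121918), 87.15701293945312)
```

View pics/w24.png

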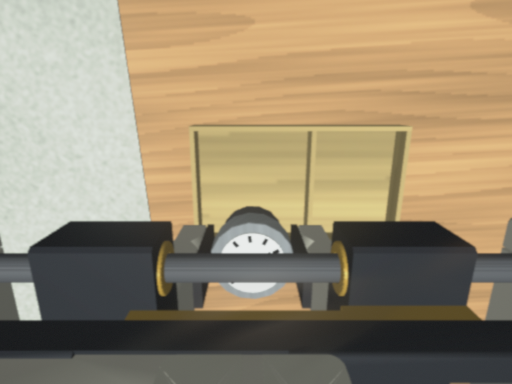

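View pics/s24.png

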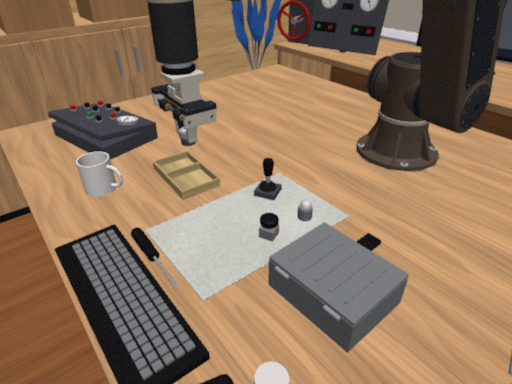

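Call:
apply_moves(moves=[[-0.5,0,0,0.03,0],[-0.5,0,0,0.035,0],[-0.5,0,0,0.03,0],[-0.5,0,0,0.014,0],[-0.5,0,0,0.005,0],[-0.5,0,0,0,0],[-0.5,0,0,0,0]])

```text
t: 32.68
eef_pos: [0.579, -0.2286, 0.0236]
ee_rot: [3.141, -0.001, -0.052]
force: [-0.3, -0.3, -0.1]
width: 0.0414
```

Call:
apply_moves(moves=[[-0.5,0,0,0.002,0],[-0.5,0,0,0.002,0],[-0.5,0,0,0,0]])

```text
t: 32.93
eef_pos: [0.5786, -0.2291, 0.0194]
ee_rot: [-3.142, -0.002, -0.054]
force: [-0.1, 0.1, -0.8]
width: 0.0415
```

Call:
apply_moves(moves=[[0.13,0,0,0,0],[0.13,0,0,0,0],[0.13,0,0,0,0],[0.13,0,0,0,0],[0.13,0,0,-0.01,0],[0.13,0,0,-0.025,0],[0.13,0,0,-0.035,0],[0.3,0,0,-0.035,0],[0.3,0,0,-0.035,0],[0.3,0,0,0,0]])

```text
t: 33.77
eef_pos: [0.5821, -0.2303, 0.1676]
ee_rot: [3.139, -0.012, -0.052]
force: [0.3, -0.4, 0.7]
width: 0.0562
```

Run:
```python
from h import *
f=eyes.grab_frame("wrist"); save(f,"w25")
to(.53,.0605,.16,-.3)
```

```text
pos [ 0.5807 -0.2297  0.1642] yaw -0.0532 turn 0.2468 rows 1.974117392988152 | shift before turn [-0.0661 -0.2871  0.0042] after turn [-0.1342 -0.2623  0.0042] len 0.2946 rows 7.1 w 0.057 t 33.82 q [-0.0638  0.3167 -0.1987  0.0012 -1.0465  1.5808]
```

View pics/w25.png

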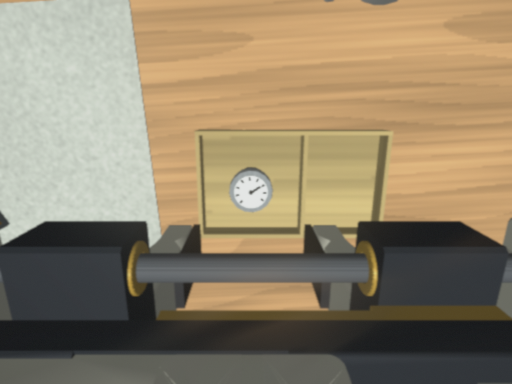

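Call:
apply_moves(moves=[[1,-0.007,-0.036,0,0],[1,-0.007,-0.036,0,0],[1,-0.007,-0.036,0,0],[1,-0.007,-0.036,0,0],[1,-0.007,-0.036,0,0],[1,-0.007,-0.036,0,0],[1,-0.007,-0.036,0,0],[1,-0.007,-0.036,0,0],[1,0,0,0,0],[1,0,0,0,0]])

```text
t: 34.65
eef_pos: [0.5372, 0.0633, 0.1586]
ee_rot: [3.142, 0.0, -0.05]
force: [0.2, -0.0, -0.0]
width: 0.0872
```

Run:
```python
from h import *
f=eyes.grab_frame("wrist"); P=cloud(f)
for d in outline_of("push_button",f)[:2]:
    l,t,r,b=[int(v) for v in d["extent"]]
    M=d["region"]&~np.isnan(P[...,0])
    Q=P[M]; T=Q[Q[:,2]>.045]; print(d["score"],d["extent"],len(T),(T.min(0)+T.max(0))/2,T.max(0)-T.min(0))
    B=Q[abs(Q[:,2]-.028)<.006]; print("block",len(B),cv2.minAreaRect(B[:,:2].astype(np.float32)) if len(B)>5 else "")
    B=B[B[:,2]>.022]; print(np.percentile(B,[1,99],axis=0))
c=f["color"][:,:,::-1]
cv2.imwrite("pics/w26.png",cv2.resize(c[100:260,150:370],None,fx=3.5,fy=3.5,interpolation=cv2.INTER_CUBIC))
to(.5528,.0605,.03,-.05)
```

```text
0.93 [230.9, 143.4, 273.2, 198.5] 1541 [0.5531 0.0614 0.0503] [0.039  0.0388 0.0105]
block 84 ((0.5631539821624756, 0.059350594878196716), (0.044082339853048325, 0.024156389757990837), 77.03370666503906)
[[0.5543 0.0476 0.0227]
 [0.5743 0.0826 0.0303]]
pos [0.5374 0.0614 0.1584] yaw -0.0532 turn -0.0032 rows 0.02536645025728035 | shift before turn [0.0154 0.0001 0.1284] after turn [0.0154 0.0001 0.1284] len 0.1294 rows 3.1 w 0.0873 t 34.75 q [ 0.4762  0.1959 -0.3799 -0.     -0.9956  1.0414]
```

View pics/w26.png

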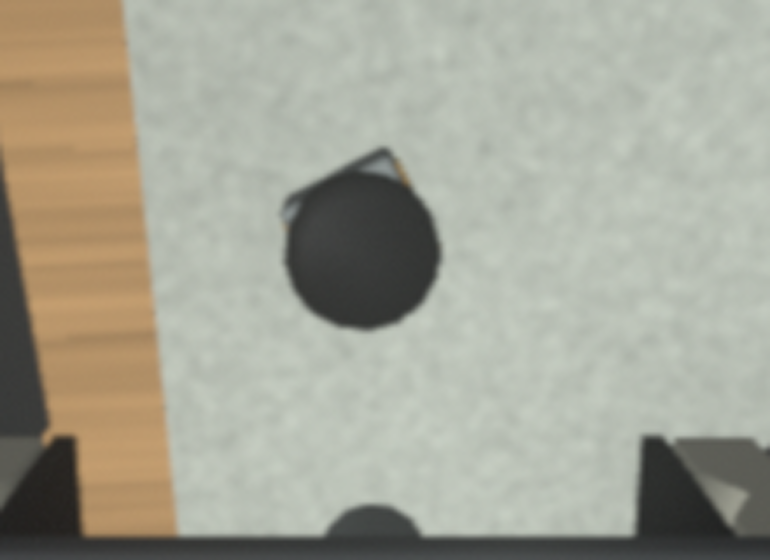

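Call:
apply_moves(moves=[[1,0.0155,0,0,0.123],[1,0,0,0.01,0.123],[1,0,0,0.01,0.123],[1,0,0,0.01,0.123],[1,0,0,0.01,0.123],[1,0,0,0.01,0.123],[1,0,0,0,0.123],[1,0,0,0,0.123],[1,0,0,0,0.123],[1,0,0,0,0],[1,0,0,0,0]])

```text
t: 35.67
eef_pos: [0.5532, 0.0594, 0.1084]
ee_rot: [3.141, -0.0, -1.159]
force: [-0.5, 0.1, 0.1]
width: 0.0879
```

Run:
```python
from h import *
to(.553,.061,.028,-1.16)
f=eyes.grab_frame("wrist"); save(f,"w27"); f=eyes.grab_frame("scene"); save(f,"s27")
```

```text
pos [0.5532 0.0594 0.1084] yaw -1.1587 turn 0.0013 rows 0.010191748289379632 | shift before turn [-0.0015 -0.0005  0.0804] after turn [-0.0015 -0.0005  0.0804] len 0.0804 rows 1.9 w 0.0879 t 35.67 q [ 0.459   0.2728 -0.4078  0.     -0.8907 -0.0469]
```

View pics/w27.png

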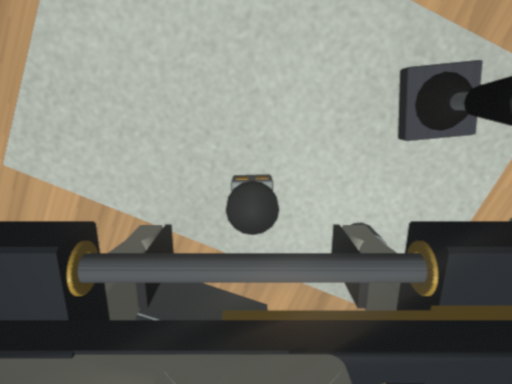

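View pics/s27.png

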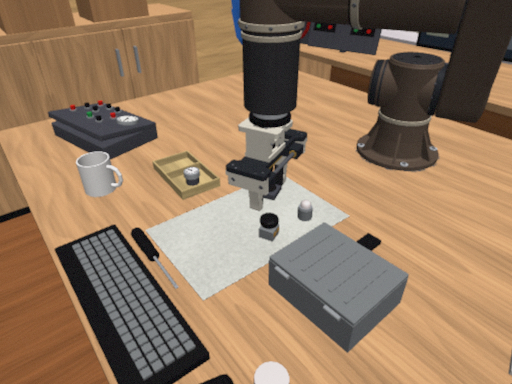

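Call:
apply_moves(moves=[[1,-0.0015,0,0.03,0],[1,0,0,0.03,0],[1,0,0,0.014,0],[1,0,0,0.006,0],[0.3,0,0,0,0],[-0.5,0,0,0,0],[-0.5,0,0,0,0],[-0.5,0,0,0,0],[-0.5,0,0,0,0],[-0.5,0,0,0,0],[-0.5,0,0,0,0],[-0.5,0,0,0,0]], newtons=15)

```text
t: 36.77
eef_pos: [0.5526, 0.0621, 0.0289]
ee_rot: [-3.141, -0.0, -1.161]
force: [-1.3, -0.2, -0.3]
width: 0.04
```

Call:
apply_moves(moves=[[-0.5,0,0,0,0],[-0.5,0,0,-0.015,0],[-0.5,0,0,-0.03,0],[-0.5,0,0,-0.035,0],[-0.5,0,0,-0.03,0],[-0.5,0,0,-0.02,0],[-0.5,0,0,0,0]])

```text
t: 37.35
eef_pos: [0.5551, 0.0628, 0.1635]
ee_rot: [-3.134, -0.001, -1.16]
force: [0.3, 0.2, -0.6]
width: 0.0393
```

Run:
```python
from h import *
to(.573,-.323,.15,-1.625)
f=eyes.grab_frame("scene"); save(f,"s28")
```

```text
pos [0.5551 0.0628 0.1635] yaw -1.16 turn 0.465 rows 3.7203918731110903 | shift before turn [0.3609 0.1377 0.0135] after turn [ 0.3843 -0.0388  0.0135] len 0.3865 rows 9.3 w 0.0393 t 37.35 q [ 0.464   0.2144 -0.3431  0.0014 -1.0055 -0.0539]
```

View pics/s28.png

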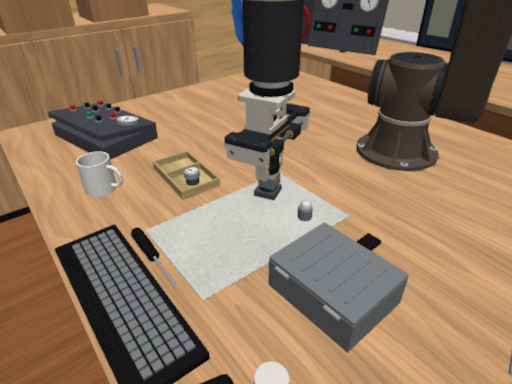

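Call:
apply_moves(moves=[[-0.5,0,0,0,0.117],[-0.5,0,0,0,0.116],[-0.5,0,0,0,0.116],[-0.5,0,0,0,0.116],[-0.5,0.0345,-0.0035,0,0],[-0.5,0.0345,-0.0035,0,0],[-0.5,0.0345,-0.0035,0,0],[-0.5,0.0345,-0.0035,0,0],[-0.5,0.0345,-0.0035,0,0],[-0.5,0.0345,-0.0035,0,0],[-0.5,0.0345,-0.0035,0,0],[-0.5,0.0345,-0.0035,0,0]])

```text
t: 38.4
eef_pos: [0.5643, -0.2166, 0.1569]
ee_rot: [3.139, 0.0, -1.626]
force: [0.8, -0.0, -0.4]
width: 0.0393
```

Call:
apply_moves(moves=[[-0.5,0.0345,-0.0035,0,0],[-0.5,0.0345,-0.0035,0,0],[-0.5,0.0345,-0.0035,0,0],[-0.5,0,0,0,0],[-0.5,0,0,0,0]])

```text
t: 38.82
eef_pos: [0.5688, -0.3206, 0.1561]
ee_rot: [3.138, 0.001, -1.629]
force: [-0.3, -0.9, -0.6]
width: 0.0394
```

Run:
```python
from h import *
to(.573,-.323,.031,-1.625)
f=eyes.grab_frame("wrist"); save(f,"w29"); f=eyes.grab_frame("top"); save(f,"t29")
```

```text
pos [ 0.5688 -0.3206  0.1561] yaw -1.6292 turn -0.0042 rows 0.033642516925269206 | shift before turn [ 0.0022 -0.0044  0.1251] after turn [ 0.0022 -0.0044  0.1251] len 0.1251 rows 3.0 w 0.0394 t 38.82 q [-0.2153  0.3742 -0.1315 -0.0005 -1.0686  0.1571]
```

View pics/w29.png

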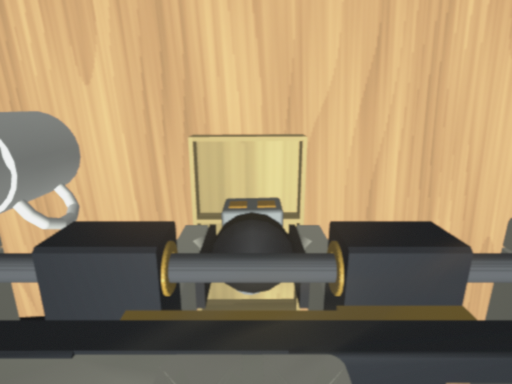

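View pics/t29.png

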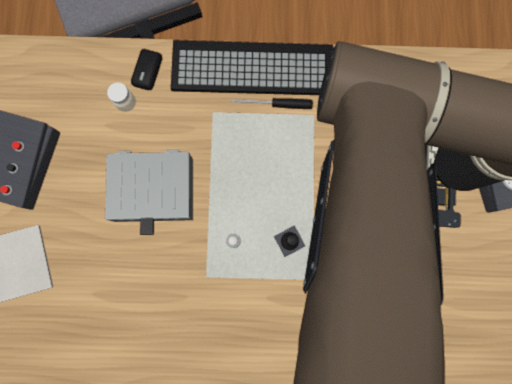

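Call:
apply_moves(moves=[[-0.5,0.0022,-0.0044,0.02,-0.004],[-0.5,0,0,0.035,0],[-0.5,0,0,0.035,0],[-0.5,0,0,0.02,0],[-0.5,0,0,0.009,0],[-0.5,0,0,0.002,0],[-0.5,0,0,0,0],[-0.5,0,0,0,0]])

```text
t: 39.58
eef_pos: [0.5757, -0.3214, 0.0393]
ee_rot: [-3.139, -0.001, -1.621]
force: [-0.1, 0.2, 0.2]
width: 0.0394
```

Call:
apply_moves(moves=[[-0.5,0,0.002,0.004,0],[-0.5,0,0,0.003,0],[-0.5,0,0,0.0005,0],[-0.5,0,0,0,0]])

```text
t: 39.92
eef_pos: [0.5727, -0.3216, 0.0308]
ee_rot: [-3.141, -0.0, -1.622]
force: [-0.7, 0.8, 2.6]
width: 0.0393
```

```bash
python3 -c "
from h import *
to(.573,-.323,.031,-1.625); st()"
```

```text
pos [ 0.5727 -0.3216  0.0308] yaw -1.6218 turn 0.0032 rows 0.025440694184162282 | shift before turn [ 0.0014 -0.0004 -0.0002] after turn [ 0.0014 -0.0004 -0.0002] len 0.0015 rows 0.0 w 0.0393 t 39.92 q [-0.2152  0.5023 -0.2513  0.0002 -0.8161  0.164 ]
{'t': np.float64(39.9167), 'q': array([-0.2152,  0.5023, -0.2513,  0.0002, -0.8161,  0.164 ]), 'eef_pos': array([ 0.5727, -0.3216,  0.0308]), 'ee_rot': array([-3.1406, -0.0003, -1.6218]), 'force': array([-0.7345,  0.8131,  2.6004]), 'width': np.float64(0.0393)}
```

Touched down; release and rise.

Call:
apply_moves(moves=[[0.13,0,0,0,0],[0.13,0,0,0,0],[0.13,0,0,0,0],[0.13,0,0,0,0],[0.13,0,0,-0.01,0],[0.13,0,0,-0.025,0],[0.13,0,0,-0.035,0],[0.13,0,0,-0.035,0],[0.13,0,0,-0.035,0],[0.13,0,0,-0.035,0],[0.13,0,0,0,0]])

```text
t: 40.83
eef_pos: [0.5757, -0.3232, 0.2146]
ee_rot: [-3.13, -0.005, -1.621]
force: [1.4, -0.6, 1.9]
width: 0.0494
```

Call:
apply_moves(moves=[[0.13,-0.02,0.03,0,0],[0.13,-0.02,0.03,0,0],[0.13,-0.02,0.03,0,0],[0.13,-0.02,0.03,0,0],[0.13,0,0,0,0],[0.13,0,0,0,0]])

```text
t: 41.33
eef_pos: [0.4556, -0.2346, 0.2065]
ee_rot: [-3.139, -0.0, -1.62]
force: [-0.0, -1.1, 0.8]
width: 0.0496
```

Run:
```python
from h import *
st()
f=eyes.grab_frame("wrist"); save(f,"w30")
for n in ["top","scene"]:
    f=eyes.grab_frame(n); save(f,n+"30"); P=cloud(f)
    for o in ["joystick","lamp_unit","gauge_small","push_button"]:
        for d in outline_of(o,f)[:1]:
            Q=P[d["region"]]; Q=Q[~np.isnan(Q[:,2])]; t=np.percentile(Q[:,2],95); T=Q[Q[:,2]>t-.008]
            print(n,o,d["score"],round(t,4),(T.min(0)+T.max(0))/2)
    m=(P[...,0]>.51)&(P[...,0]<.62)&(P[...,1]>.18)&(P[...,1]<.33)&(P[...,2]>.05)&(P[...,2]<.1); Q=P[m]
    print(n,"lid",np.linalg.lstsq(np.c_[Q[:,0],Q[:,1],np.ones(len(Q))],Q[:,2],rcond=None)[0],np.median(Q[:,2]))
```

```text
{'t': np.float64(41.3333), 'q': array([-0.0918,  0.1038, -0.3726,  0.    , -1.092 ,  0.0422]), 'eef_pos': array([ 0.4556, -0.2346,  0.2065]), 'ee_rot': array([-3.1393, -0.0001, -1.6204]), 'force': array([-0.0059, -1.1275,  0.8349]), 'width': np.float64(0.0496)}
top lamp_unit 0.43 0.0484 [0.4491 0.0622 0.0454]
top lid [0.0026 0.0003 0.0727] 0.07421604373130036
scene joystick 0.63 0.0985 [ 0.4495 -0.0664  0.0961]
scene lamp_unit 0.5 0.0476 [0.4485 0.0642 0.0448]
scene gauge_small 0.6 0.0433 [ 0.5772 -0.228   0.0405]
scene push_button 0.5 0.0566 [ 0.5755 -0.315   0.0538]
scene lid [-0.0004 -0.0013  0.0752] 0.07458972003796843
```

View pics/w30.png

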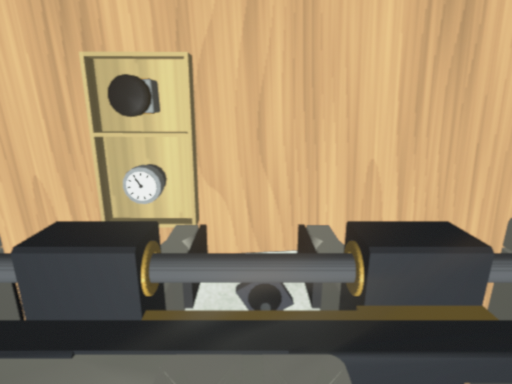

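View pics/scene30.png

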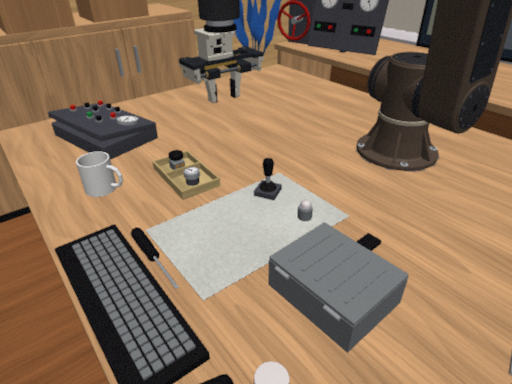

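```bash
python3 -c "
from station import job
print(job.job_done())"
```

```text
the job is handed in; nothing more can be done
None
```

Both kits are made up and the job is handed in, at about 41 s of the 136 s allowed.

- **Case:** I opened the lid by its tab and stood the large gauge in the wide compartment and the selector knob in the narrow one. I then swung the lid back and pressed the tab down with about 22 N. The wrist picture taken just before closing showed both parts upright. In the last pictures the lid's top was level at 74–75 mm, within 0.003 rad of flat.
- **Tray:** The small gauge stands upright in the wide compartment and the push button in the narrow one. The scene camera put their tops at about 43 and 57 mm against 40 and 55 mm expected. Its depth had read a few millimetres high on those parts from the start.
- **Left alone:** The joystick and the lamp unit are within about 2 mm of where they started.

At the end the gripper was clear of everything. In the last top picture the arm was in the way, so the network found only the lamp there. The joystick and both tray parts were therefore measured from the scene camera and seen in the wrist picture. I could not check the case's contents after the lid was shut.

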